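# Find the key that opens the cash safe

## Robot

A 6-joint arm with a two-finger parallel gripper is mounted at the origin on the work surface. World frame = base frame: x ahead of the robot, y to its left, z up, the work surface at z = 0. Lengths are in mm, angles in rad, forces in N, time in s.
With the tool pointing down it reaches from about 350 to 875 mm from the base axis. Payload 4.2 kg.
Tool frame: the origin (TCP) lies at the very end of the fingers, on their centre line; the grasp point (between the pads) lies 19 mm behind it; z points along the fingers, y is the line along which they close (so a half turn about z gives the same grasp; the last joint's range is limited). The gripper opens to 85 mm and grips with 20 to 120 N. Pads are 22 mm wide; open, the fingers measure 114 mm over their backs; the gripper's body (76 mm by 85 mm) begins 54 mm behind the grasp point. The pads swing forward as they close: fully open they stand 13 mm farther back than shut.
Start: joints at [1.528, 0.385, 0.008, 0, -1.194, -0.259], TCP at [185.742, 596.74, 231.312] pointing down, gripper open.
Joint ranges: [-3.14, 3.14], [-1.21, 2.06], [-1.07, 1.41], [-3.16, 2.05], [-2.99, -0.16], [-3.1, 3.1]. Speed limits (rad/s): [2.79, 2.79, 3.14, 3.14, 3.14, 3.14].

## Interface

Orientations are given as a unit quaternion [x, y, z, w].
In Python, from bench import arm, optics gives the robot as it stands. The module is installed in compiled form; this text tells all that it offers.
- The arm moves only by the tool step_arm, never from a script. Its argument "motion" is a list of rows, each an object with "dr": the turn, a rotation vector about the tool's x, y, z in units of 8 degrees (1.0 is 8 degrees), a list of three; "slide": the shift along the tool's x, y, z in mm, a list of three; "jaw": the finger opening in mm, from 0 to 85.4. A call has exactly 8 rows; each row is the pose to reach, as a shift and turn from the pose commanded when the call began, along the tool's axes at that moment; what a row does not reach only later rows make up. A row lasts 1/8 s, in which the tool goes at most 62.5 mm and 10.7 degrees, less where a joint would pass 70% of its speed; a pose out of reach is approached as far as the arm can. A call with a gripper value outside its range is refused whole. The fingers move at their own pace and stop on an object; the grip force is fixed at half the most. Time passes only in rows, so rows that repeat a pose let the fingers close, or fill a call up. It gives the time, the measured TCP pose, the force, the opening and the grip force at its end, in the units of the state.
- arm.read_state(): the state, without advancing time (a new reading comes with each control period).
- optics.get_image(name): name is "scene" or "top" or "wrist"; returns the picture (420x560x3 uint8, blue, green, red); there is no depth.
- optics.camera_info(name): a dict with "camera_matrix" (3x3 intrinsics, pixels), "k1" (the pictures are not rectified: a ray, as slopes to the right and down, at radius r is drawn at 1 + k1 r^2 times it, then the intrinsics apply), "view" (4x4, takes a point from world to camera coordinates); the wrist camera has in their place "T_tool_cam" (4x4, takes a point from camera to tool coordinates, whose origin is the TCP and whose axes are the flange's). Camera axes: x right, y up, looking along -z (the intrinsics and any distortion apply to the point x, -y, -z); pixel columns grow to the right and rows downward; lengths in mm; the calibration is good to about 2 mm. A picture is of the moment at which its call begins: read the wrist's pose just before it. camera_info takes no time and is no camera call.
- arm.job_done(): hands the job in; it is judged then, once.
The state is a dict: "clock": time; "joints": joint angles; "joint_vel": joint speeds; "joint_efforts": joint torques, N m; "position": TCP position; "ee_rot": TCP orientation; "contact_force": force on the tool from outside, world axes, zero at the start; "wrist_torque": the same for the moment, N m; "gripper_width": finger opening in mm; "grasp_force": force on a finger pad.
Only numpy, scipy, OpenCV 4.12 (cv2) and the standard library are available. Lean on these libraries where they do the work, as an engineer would, in place of code of your own. Each camera call takes 0.05 s, during which the arm holds its last target. There are 200 camera calls.

## Task

The grey cash safe on the spice counter is locked and one of the two round-headed keys standing in the wooden rack opens it, but nobody remembers which: push a key fully home in the keyhole in the lid, then turn it clockwise, letting go and taking the key afresh part-way, until the latch comes to its stop almost half a turn on. A key that jams early must not be forced: it goes back standing in the rack before the other is tried. Finish with the safe unlocked, the key that opened it lying in the steel dish, the other key and the untouched square-headed blank fully down in the rack, and the little jar and the larger brass weight left where they are.

Things in the scene. Friction and masses are not known exactly. Their poses are not given: they have to be found in the camera images.
- key_a_bow (a point): centre of the round head (bow) of one steel key, 73 mm above the blade's tip. Key 93 mm long; bow a disc 40 mm across, 9 mm thick, to be pinched on its flat faces from above; key z points from tip to bow, x across the width, y through the thickness. It starts upright in a rack slot, bow centre 23 mm above the rack top. Which key is right and which slot each stands in vary
- key_b_bow (a point): the same point of the other round-headed key, alike but for the height of the notch in its blade. Both: shoulder 42 x 10 x 5 mm under the bow, its underside 50 mm above the tip; below it the blade, 30 mm wide (x), 6 mm thick (y), 50 mm long, notched in both edges; 130 g. A half turn about z makes no difference
- blank_bow (a point): the same point (73 mm above the tip) of the uncut blank, told by its square head (40 mm wide, 36 high, 9 thick); blade and shoulder as the keys but no notch; it opens nothing
- rack_top (a point): centre of the top face of the fixed wooden rack, a block 190 (x) x 46 (y) x 60 (z) mm. Three slots 33 x 9 mm, 54 mm deep, long side along the rack's x, at x = -58, 0 and +58 mm from this point. A key is fully down with its shoulder on the rack's top
- keyhole (a point): centre of the keyhole at the top of its steel ring, 90 mm above the counter; axes are the safe's and do not turn with the lock. In the ring (37 mm inside, 60 outside, 3 high) is a brass plug with a slot 33 x 8.6 mm, its long side along this x at latch 0, turned clockwise from above by the latch angle. A key fully home has its shoulder on the ring, bow centre 23 mm above this point
- safe: fixed grey steel cash box 160 (x) x 180 (y) x 87 mm high, keyhole in the middle of its lid; origin at the centre of its underside. A key goes in either half-turn round; it can be pulled straight up near latch 0 and at the far stop, not in between
- latch (a joint): angle of the plug and its cam latch, rad: 0 to 0.15 at the start (locked), grows as the key turns clockwise seen from above, stop at 2.9 (unlocked); stays where left, friction 0.05 N m. The wrong key goes fully home but jams hard at about 0.25 to 0.5: stop at 0.5 to 2 N m; turn it back to where it was to pull it out
- dish: steel dish, open tray 180 (x) x 140 (y) x 25 mm high outside, walls and floor 3 mm, fixed; origin at the centre of its underside
- jar_small: clear jar with red lid, 60 mm across, 75 mm high, the little one; origin at the centre of its underside; bystander
- weight_big: the larger brass weight, 40 mm across, 44 mm high; origin at the centre of its underside; bystander
Things that resemble listed ones, but are neither listed nor needed, are in the scene too. Of the things shaped like the safe, the grey one is meant. Leave any red look-alike of the part that bears rack_top alone.

How it is judged:
By the outcome, as a careful person would: the job done as asked, in the order asked, and still so for the second after the job is handed in, with the robot touching nothing.
It also fails if it takes over 72 s, if anything falls off the work surface, if the arm or the gripper's body presses on something with over 40 N, if the wrist force passes 120 N, or if a joint passes its speed limit or range.

## Working session

There is one attempt and no reset: what is moved stays moved. The work goes in short steps, Python scripts to look and compute and a tool call to move; the robot and the scene stay as the last step left them, time stands still between calls to the robot, and variables do not carry over. Pictures are saved under pics/ and viewed, at most 10 in all, crops included, and the job is handed in when it is done.

Besides the shell and the picture viewer there is one more tool, called after "Emit:" in YAML: its name, and indented under it one key for each argument. step_arm: Moves the arm, as the interface text tells. Its arguments: {"type":"object","properties":{"motion":{"type":"array","items":{"type":"object","properties":{"dr":{"type":"array","items":{"type":"number"}},"slide":{"type":"array","items":{"type":"number"}},"jaw":{"type":"number"}}}}},"required":["motion"]}

```bash
mkdir -p pics; cat > h.py <<'E'
import numpy as np, cv2
from bench import arm, optics
from scipy.spatial.transform import Rotation as R
def grab(n):
    s=arm.read_state(); im=optics.get_image(n); return s,im
def cam(n,s=None):
    i=optics.camera_info(n); K=np.array(i["camera_matrix"]); k1=i["k1"]
    if n=="wrist":
        T=np.eye(4);T[:3,:3]=R.from_quat(s["ee_rot"]).as_matrix();T[:3,3]=s["position"]
        C=T@np.array(i["T_tool_cam"])
    else: C=np.linalg.inv(np.array(i["view"]))
    return K,k1,C
def ray(c,uv):
    K,k1,C=c; p=cv2.undistortPoints(np.array([[uv]],float),K,np.array([k1,0,0,0.]))[0,0]
    d=C[:3,:3]@np.array([p[0],-p[1],-1]); return C[:3,3],d/np.linalg.norm(d)
def onz(c,uv,z):
    o,d=ray(c,uv); return o+d*(z-o[2])/d[2]
def proj(c,P):
    K,k1,C=c; q=np.linalg.inv(C)@np.append(P,1); x=np.array([q[0],-q[1]])/-q[2]
    x=x*(1+k1*(x@x)); return (K@np.append(x,1))[:2]
E
python3 - <<'E'
from h import *
ims=[]
for n in ("scene","top","wrist"):
    s,im=grab(n); cv2.imwrite(f"pics/{n}0.png",im); K,k1,C=cam(n,s); print(n,K[0,0],K[:2,2],k1,C[:3,3].round(),(-C[:3,2]).round(2))
print(s)
E
```

```text
scene 382.1468759004962 [279.86499629 213.99264994] 0.007772100505099833 [1055.  -74.  589.] [-0.74  0.18 -0.65]
top 490.15420447104304 [272.96347979 205.91183692] -0.025040868427282172 [ 276.   54. 1125.] [ 0.19  0.02 -0.98]
wrist 340.71249880627767 [283.34176794 209.71496029] -0.03135767947677577 [263. 573. 373.] [-0.3   0.09 -0.95]
{'clock': 0.1, 'joints': array([ 1.52758712e+00,  3.85489941e-01,  6.80747150e-03, -4.69562882e-04,
       -1.19397992e+00, -2.58615089e-01]), 'joint_vel': array([ 0.0022275 , -0.00178417,  0.00335049,  0.00081102, -0.00088763,
       -0.00065147]), 'joint_efforts': array([ 5.64174866e-05, -3.93320489e+01,  1.88929331e+01,  4.19785470e+00,
       -2.58245695e-03,  7.37031769e-06]), 'position': array([185.60011647, 596.28253351, 230.33722804]), 'ee_rot': array([ 9.88620880e-01, -1.50425519e-01, -1.16668043e-04,  9.51084122e-04]), 'contact_force': array([ 0.52270464, -0.0950503 ,  0.74617917]), 'wrist_torque': array([-0.02302919, -0.05204419, -0.00598545]), 'grasp_force': 0.0, 'gripper_width': 85.69865936341694}
```

View pics/scene0.png

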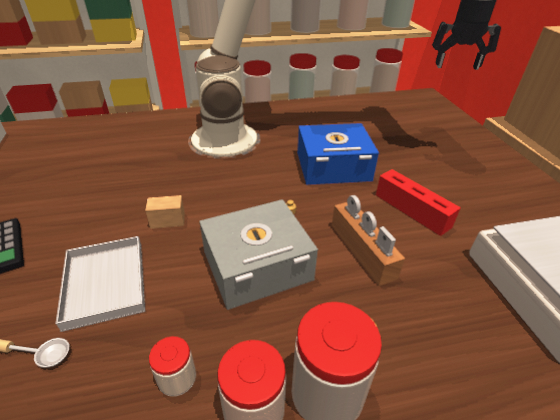

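View pics/top0.png

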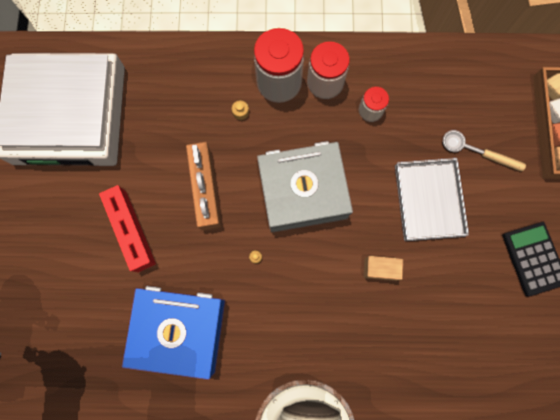

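The wooden rack is at top (202,186) and scene (367,240). The red block at top (125,228) is its look-alike, so I leave it alone. The grey safe's keyhole is at top (304,184); the blue box is the decoy. The dish is at top (432,200). In the scene view the square-headed blank is the nearest key (385,240), and the round keys are at (368,222) and (353,206). Next I measure these and confirm with a crop.

```bash
python3 - <<'E'
from h import *
im=cv2.imread("pics/top0.png"); c=cam("top"); sc=cv2.imread("pics/scene0.png"); cs=cam("scene")
hsv=cv2.cvtColor(im,cv2.COLOR_BGR2HSV)
# rack wood
def mask(lo,hi,x0,y0,x1,y1):
    m=cv2.inRange(hsv,lo,hi); o=np.zeros_like(m); o[y0:y1,x0:x1]=m[y0:y1,x0:x1]; return o
m=mask((5,100,110),(20,255,255),180,135,225,235)
m=cv2.morphologyEx(m,cv2.MORPH_CLOSE,np.ones((9,9)))
k=max(cv2.findContours(m,0,2)[0],key=cv2.contourArea); r=cv2.minAreaRect(k); print("rack",r)
b=cv2.boxPoints(r); W=np.array([onz(c,p,60) for p in b]); print(W.round(1), np.linalg.norm(W-np.roll(W,1,0),axis=1).round(1), W.mean(0).round(1))
m=mask((0,0,190),(180,60,255),285,165,325,205)
k=max(cv2.findContours(m,0,2)[0],key=cv2.contourArea); e=cv2.fitEllipse(k); print("ring",e,onz(c,e[0],90).round(1))
ys=mask((15,120,120),(35,255,255),285,165,325,205); k=cv2.findNonZero(ys); print("plug",cv2.minEnclosingCircle(k), onz(c,cv2.minEnclosingCircle(k)[0],87))
d=cv2.inRange(hsv[...,2],0,70); o=np.zeros_like(d); o[172:196,294:314]=d[172:196,294:314]
k=max(cv2.findContours(o,0,2)[0],key=cv2.contourArea); r=cv2.minAreaRect(k); print("slot",r)
for p in cv2.boxPoints(r): print(onz(c,p,88).round(1))
m=mask((0,0,130),(180,60,255),385,145,480,250); k=max(cv2.findContours(m,0,2)[0],key=cv2.contourArea); r=cv2.minAreaRect(k); W=np.array([onz(c,p,25) for p in cv2.boxPoints(r)]); print("dish",r,W.mean(0).round(1),np.linalg.norm(W-np.roll(W,1,0),axis=1).round(1)); print(W.round())
# bows 2-view
for n,u,v in (("far(hi x)",(197,157),(386,240)),("mid",(201,184),(369,222)),("near",(205,207),(354,206))):
    print(n,onz(c,u,83).round(1),onz(cs,v,83).round(1))
a=cv2.resize(im[130:240,170:360],None,fx=4,fy=4,interpolation=2)[:, :760]
b=cv2.resize(sc[185:285,320:415],None,fx=4,fy=4,interpolation=2)
w=np.zeros((440,760+0,3),np.uint8)
cv2.imwrite("pics/c1.png",np.hstack([cv2.resize(im[130:240,175:255],None,fx=5,fy=5)[:500], cv2.resize(sc[190:300,325:405],None,fx=5,fy=5)[:500]]))
E
```

```text
rack ((201.99998474121094, 185.49996948242188), (43.99999237060547, 96.99998474121094), 0.0)
[[419.3 275.5  60. ]
 [642.7 286.9  60. ]
 [643.5 186.1  60. ]
 [420.5 178.6  60. ]] [ 96.9 223.7 100.9 223.1] [531.5 231.7  60. ]
ring ((300.7437744140625, 181.6900177001953), (31.098634719848633, 34.9469108581543), 122.77790069580078) [532.9  12.   90. ]
plug ((304.0, 183.0), 7.280210018157959) [530.76412784   4.76707252  87.        ]Traceback (most recent call last):
  File "<stdin>", line 15, in <module>
ValueError: max() iterable argument is empty
```

```bash
python3 - <<'E'
from h import *
im=cv2.imread("pics/top0.png"); sc=cv2.imread("pics/scene0.png")
A=cv2.resize(im[135:235,180:260],None,fx=5,fy=5,interpolation=2); B=cv2.resize(sc[190:290,325:405],None,fx=5,fy=5,interpolation=2)
cv2.imwrite("pics/c1.png",np.hstack([A,B]))
c=cam("top"); cs=cam("scene")
for n,u,v in (("far(hi x)",(197,157),(386,240)),("mid",(201,184),(369,222)),("near",(205,207),(354,206))):
    print(n,onz(c,u,83).round(1),onz(cs,v,83).round(1))
print("keyhole",onz(c,(304,183.5),90),onz(cs,(257,235),90))
h=cv2.cvtColor(im,cv2.COLOR_BGR2HSV)
for p in ((186,150),(195,215),(203,172),(190,160),(201,196)): print(p,h[p[1],p[0]])
m=cv2.inRange(h,(0,0,120),(180,70,255)); o=np.zeros_like(m); o[145:250,385:480]=m[145:250,385:480]
k=max(cv2.findContours(o,0,2)[0],key=cv2.contourArea); r=cv2.minAreaRect(k); W=np.array([onz(c,p,25) for p in cv2.boxPoints(r)]); print("dish",r,W.mean(0).round(1),np.linalg.norm(W-np.roll(W,1,0),axis=1).round(1)); print(W.round())
E
```

```text
far(hi x) [588.6 241.6  83. ] [592.4 247.2  83. ]
mid [527.1 230.1  83. ] [537.3 235.9  83. ]
near [475.9 219.2  83. ] [483.2 225.   83. ]
keyhole [528.91079701   4.90659415  90.        ] [535.58652956   8.58767927  90.        ]
(186, 150) [ 11 153 145]
(195, 215) [ 11 153 155]
(203, 172) [ 12 153 207]
(190, 160) [ 13 150 231]
(201, 196) [ 12 147 201]
dish ((432.3769836425781, 198.51539611816406), (80.99468231201172, 63.38174819946289), 82.87498474121094) [ 514.3 -292.1   25. ] [188.  148.8 189.  144. ]
[[ 598. -211.   25.]
 [ 619. -359.   25.]
 [ 430. -370.   25.]
 [ 411. -228.   25.]]
```

View pics/c1.png

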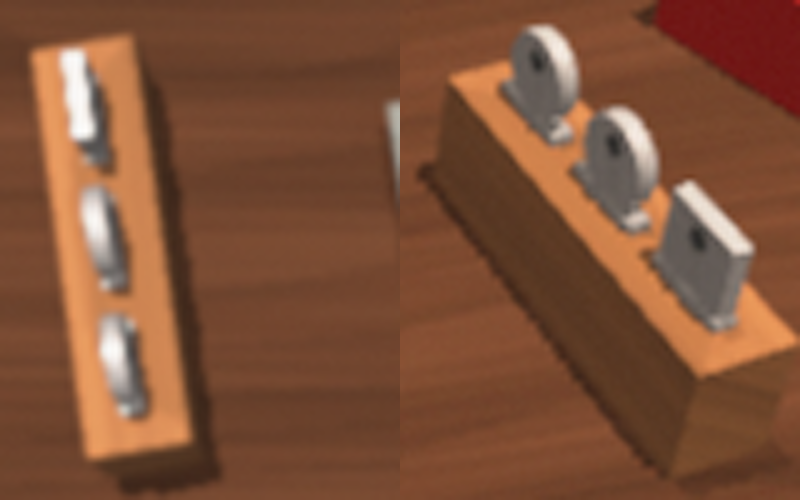

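The left crop (top) and right crop (scene) agree. The square-headed blank is in the slot farthest from the base, at top (197,157). The two round keys are in the middle (201,184) and near (205,207) slots of the natural-wood rack. I move the wrist camera over the rack.

Emit:
step_arm:
  motion:
    - {"dr": [0, 0, -1], "slide": [60, 34, 4], "jaw": 40}
    - {"dr": [0, 0, -2], "slide": [115, 65, 8], "jaw": 40}
    - {"dr": [0, 0, -3], "slide": [170, 96, 12], "jaw": 40}
    - {"dr": [0, 0, -3.6], "slide": [225, 127, 16], "jaw": 40}
    - {"dr": [0, 0, -3.6], "slide": [280, 158, 20], "jaw": 40}
    - {"dr": [0, 0, -3.6], "slide": [335, 189, 24], "jaw": 40}
    - {"dr": [0, 0, -3.6], "slide": [390, 220, 28], "jaw": 40}
    - {"dr": [0, 0, -3.6], "slide": [437, 246, 30], "jaw": 40}

```text
clock: 1.15
position: [529.2, 232.0, 201.1]
ee_rot: [0.995, 0.1, -0.0, 0.0]
contact_force: [0.2, 0.7, 0.6]
gripper_width: 40.0
grasp_force: 0.0
```

```bash
python3 - <<'E'
from h import *
s,im=grab("wrist"); cv2.imwrite("pics/w1.png",im); np.save("w1.npy",np.r_[s["position"],s["ee_rot"]])
print(s["position"],s["ee_rot"],s["joints"],s["clock"],R.from_quat(s["ee_rot"]).as_matrix()[:,0])
E
```

```text
[529.1971278  232.00026289 201.11035123] [ 9.94951969e-01  1.00352119e-01 -1.71002571e-04  3.91300674e-05] [ 6.93308525e-01  3.28337770e-01 -1.56248720e-01 -1.42552414e-04
 -1.08653722e+00  1.07859683e+00] 1.15 [ 9.79858846e-01  1.99691063e-01 -3.48132261e-04]
```

View pics/w1.png

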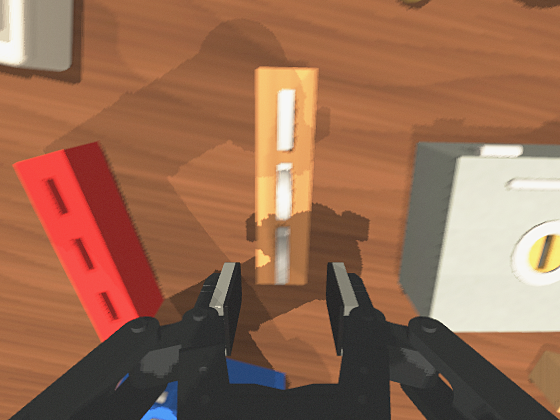

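The wrist view shows the rack top spanning columns 255–318 and rows 67–284. The blank is at (286,120), the mid key at (284,190) and the near key at (282,252). The safe's keyhole is at (545,253).

```bash
cat > m1.py <<'E'
from h import *
im=cv2.imread("pics/w1.png"); q=np.load("w1.npy"); s=dict(position=q[:3],ee_rot=q[3:]); c=cam("wrist",s)
h=cv2.cvtColor(im,cv2.COLOR_BGR2HSV)
m=cv2.inRange(h,(8,110,90),(25,255,255)); g=cv2.inRange(h,(0,0,60),(180,90,255)); m=m|g
o=np.zeros_like(m); o[55:290,250:325]=m[55:290,250:325]
o=cv2.morphologyEx(o,cv2.MORPH_OPEN,np.ones((5,5)))
L=[];Rr=[]
for y in range(75,210,5):
    x=np.flatnonzero(o[y]); L.append(onz(c,(x[0]-.5,y),60)); Rr.append(onz(c,(x[-1]+.5,y),60))
for n,P in (("L",L),("R",Rr)):
    P=np.array(P); a=np.polyfit(P[:,0],P[:,1],1); print(n,a,np.degrees(np.arctan(a[0])),a@[533,1],np.std(P[:,1]-np.polyval(a,P[:,0])))
for p in ((255,67),(318,68),(257,284),(306,284)): print("corner",p,onz(c,p,60).round(1))
w=cv2.inRange(h,(0,0,85),(180,60,255))
for n,y0,y1 in (("blank",85,158),("mid",160,224),("near",226,288)):
    t=np.zeros_like(w); t[y0:y1,270:300]=w[y0:y1,270:300]
    k=max(cv2.findContours(t,0,2)[0],key=cv2.contourArea); r=cv2.minAreaRect(k); b=cv2.boundingRect(k); print(n,r,b,onz(c,r[0],103).round(1))
    for r_ in (0.2,.5,.8):
        y=int(b[1]+r_*b[3]); x=np.flatnonzero(t[y]); print(y,x[0],x[-1],onz(c,((x[0]+x[-1])/2,y),100).round(1))
print("keyhole",onz(c,(545,253),90))
E
python3 m1.py
```

```text
L [  0.17305553 170.83868694] 9.818110602118177 263.0772849211195 0.01055635894408068
R [ 0.24301136 67.4252063 ] 13.6587628552665 196.95026258182418 0.013028757684146061
corner (255, 67) [625.1 274.7  60. ]
corner (318, 68) [634.1 226.7  60. ]
corner (257, 284) [437.2 239.4  60. ]
corner (306, 284) [446.6 193.8  60. ]
blank ((285.3000183105469, 119.09999084472656), (15.915541648864746, 60.16337585449219), 1.5074357986450195) (278, 89, 17, 61) [593.8 244.5 103. ]
101 278 293 [605.4 246.8 100. ]
119 278 292 [593.6 244.7 100. ]
137 278 291 [581.5 242.5 100. ]
mid ((283.2022705078125, 190.9951934814453), (56.07933807373047, 14.924341201782227), 88.63607025146484) (276, 163, 16, 57) [543.4 235.7 103. ]
174 279 289 [555.3 237.5 100. ]
191 276 290 [542.5 235.7 100. ]
208 277 289 [529.5 233.  100. ]
near ((282.0, 256.0), (56.0, 12.0), 90.0) (276, 228, 13, 57) [491.6 226.1 103. ]
239 277 286 [504.4 229.1 100. ]
256 277 287 [490.2 225.8 100. ]
273 277 286 [475.2 223.2 100. ]
keyhole [531.40347016   9.11901766  90.        ]
```

Emit:
step_arm:
  motion:
    - {"dr": [0, 0, 0.1], "slide": [-50.7, -1.5, 20], "jaw": 40}
    - {"dr": [0, 0, 0.1], "slide": [-50.7, -1.5, 70], "jaw": 40}
    - {"dr": [0, 0, 0.1], "slide": [-50.7, -1.5, 100], "jaw": 40}
    - {"dr": [0, 0, 0.1], "slide": [-50.7, -1.5, 120], "jaw": 40}
    - {"dr": [0, 0, 0.1], "slide": [-50.7, -1.5, 132], "jaw": 40}
    - {"dr": [0, 0, 0.1], "slide": [-50.7, -1.5, 132], "jaw": 20}
    - {"dr": [0, 0, 0.1], "slide": [-50.7, -1.5, 132], "jaw": 20}
    - {"dr": [0, 0, 0.1], "slide": [-50.7, -1.5, 132], "jaw": 20}

```text
clock: 2.2
position: [478.7, 225.5, 70.3]
ee_rot: [0.996, 0.093, 0.001, -0.001]
contact_force: [0.2, -0.0, 0.3]
gripper_width: 20.1
grasp_force: 0.0
```

```bash
python3 - <<'E'
from h import *
s,im=grab("wrist"); cv2.imwrite("pics/w2.png",im); c=cam("wrist",s)
print(s["position"],s["contact_force"],s["gripper_width"],proj(c,s["position"]))
h=cv2.cvtColor(im,cv2.COLOR_BGR2HSV); w=cv2.inRange(h,(0,0,85),(180,60,255))
cv2.imwrite("pics/w2c.png",cv2.resize(im[150:400,180:390],None,fx=2.4,fy=2.4))
E
```

```text
[478.6993829  225.4608135   70.30310914] [ 0.23136702 -0.04276186  0.32274197] 20.12641243304643 [284.81801886 275.65563669]
```

View pics/w2c.png

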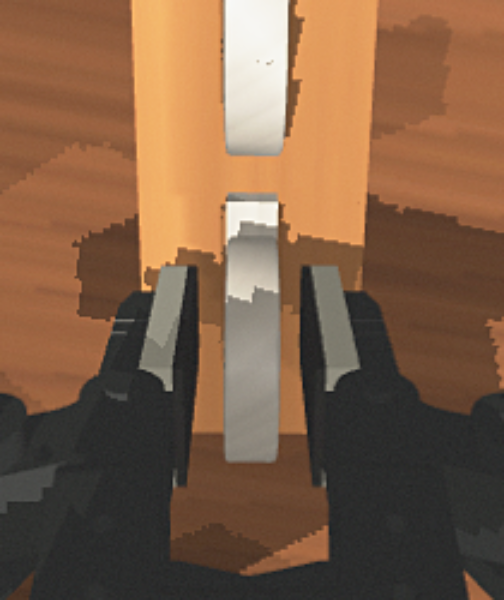

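The crop shows the near key's bow centred between the fingers: key columns 225–278, gap 197–302. I close on it and lift.

Emit:
step_arm:
  motion:
    - {"dr": [0, 0, 0], "slide": [0, 0, 0], "jaw": 5}
    - {"dr": [0, 0, 0], "slide": [0, 0, 0], "jaw": 0}
    - {"dr": [0, 0, 0], "slide": [0, 0, 0], "jaw": 0}
    - {"dr": [0, 0, 0], "slide": [0, 0, 0], "jaw": 0}
    - {"dr": [0, 0, 0], "slide": [0, 0, 0], "jaw": 0}
    - {"dr": [0, 0, 0], "slide": [0, 0, -20], "jaw": 0}
    - {"dr": [0, 0, 0], "slide": [0, 0, -45], "jaw": 0}
    - {"dr": [0, 0, 0], "slide": [0, 0, -70], "jaw": 0}

```text
clock: 3.25
position: [477.7, 224.7, 139.2]
ee_rot: [0.996, 0.093, -0.001, 0.0]
contact_force: [1.0, 0.4, -1.4]
gripper_width: 8.2
grasp_force: 58.4
```

```bash
python3 - <<'E'
from h import *
s=arm.read_state()
print(s["position"],s["contact_force"],s["wrist_torque"],s["gripper_width"],s["grasp_force"])
E
```

```text
[477.65365876 224.7117701  139.19889483] [ 1.00777624  0.36359822 -1.37542993] [ 0.0150972  -0.01027285 -0.00973175] 8.214430107559664 58.42352271080017
```

Emit:
step_arm:
  motion:
    - {"dr": [0, 0, 0], "slide": [0, 0, -60], "jaw": 0}
    - {"dr": [0, 0, 0], "slide": [-10, 30, -85], "jaw": 0}
    - {"dr": [0, 0, 0], "slide": [-27, 80, -85], "jaw": 0}
    - {"dr": [0, 0, 0], "slide": [-44, 130, -85], "jaw": 0}
    - {"dr": [0, 0, 0], "slide": [-61, 180, -85], "jaw": 0}
    - {"dr": [0, 0, 0], "slide": [-68, 207, -85], "jaw": 0}
    - {"dr": [0, 0, 0], "slide": [-68, 207, -85], "jaw": 0}
    - {"dr": [0, 0, 0], "slide": [-68, 207, -85], "jaw": 0}

```text
clock: 4.25
position: [449.8, 9.3, 224.0]
ee_rot: [0.996, 0.093, -0.0, -0.0]
contact_force: [1.1, -0.6, -1.7]
gripper_width: 8.3
grasp_force: 58.7
```

```bash
cat > kh.py <<'E'
from h import *
import sys
s,im=grab("wrist"); cv2.imwrite(f"pics/{sys.argv[1]}.png",im); c=cam("wrist",s)
Rm=R.from_quat(s["ee_rot"]).as_matrix()
print(s["position"],"yaw",np.degrees(np.arctan2(Rm[1,0],Rm[0,0])),s["joints"][[0,5]],s["clock"])
g=np.array([float(sys.argv[2]),float(sys.argv[3])]) if len(sys.argv)>3 else None
K0=g if g is not None else [531,8]
p=proj(c,np.array([K0[0],K0[1],90])); x,y=p.astype(int); print("expect",p)
h=cv2.cvtColor(im,cv2.COLOR_BGR2HSV); r=75
x0=max(x-r,0);y0=max(y-r,0); roi=h[y0:y+r,x0:x+r]
b=cv2.inRange(roi,(15,110,100),(38,255,255)); b=cv2.morphologyEx(b,cv2.MORPH_OPEN,np.ones((3,3)))
pts=cv2.findNonZero(b); hull=cv2.convexHull(pts); e=cv2.fitEllipse(hull); e=((e[0][0]+x0,e[0][1]+y0),e[1],e[2]); print("plug",e,"->",onz(c,e[0],89).round(1), "diam", np.linalg.norm(onz(c,(e[0][0]-e[1][0]/2,e[0][1]),89)-onz(c,(e[0][0]+e[1][0]/2,e[0][1]),89)))
wr=cv2.inRange(roi,(0,0,205),(180,50,255)); 
hm=np.zeros_like(b); cv2.fillConvexPoly(hm,hull,255); sl=hm&~b; sl=cv2.morphologyEx(sl,cv2.MORPH_OPEN,np.ones((3,3)))
k=max(cv2.findContours(sl,0,2)[0],key=cv2.contourArea); P=np.argwhere(sl>0)[:, ::-1]+[x0,y0]
rr=cv2.minAreaRect(k); bx=cv2.boxPoints(rr)+[x0,y0]
W=np.array([onz(c,q,89)[:2] for q in bx]); print("slot",W.round(1).tolist(),"c",W.mean(0).round(1))
W=np.array([onz(c,q+0.0,89)[:2] for q in P.astype(float)]); d=W-W.mean(0); v=np.linalg.svd(d,full_matrices=False)[2][0]; v*=np.sign(v[0]); print("pca c",W.mean(0).round(1),"ang",np.degrees(np.arctan2(v[1],v[0])))
cv2.imwrite(f"pics/{sys.argv[1]}c.png",np.hstack([cv2.resize(im[y0:y+r,x0:x+r],(400,400)),cv2.resize(cv2.cvtColor(sl|b//2,cv2.COLOR_GRAY2BGR),(400,400))]))
E
python3 kh.py k1
```

```text
[449.7992066    9.32030925 224.00489803] yaw 10.694775917409828 [0.38354419 1.37413741] 4.25
expect [305.44668829  97.88947661]
plug ((np.float64(305.48352813720703), np.float64(99.03480529785156)), (46.841312408447266, 48.81947326660156), 9.926053047180176) -> [530.2   7.7  89. ] diam 36.48377688700238
slot [[545.9, 15.3], [547.3, 7.8], [513.0, 0.5], [511.5, 8.3]] c [529.4   8. ]
pca c [529.5   7.9] ang 10.436801935565802
```

View pics/k1c.png

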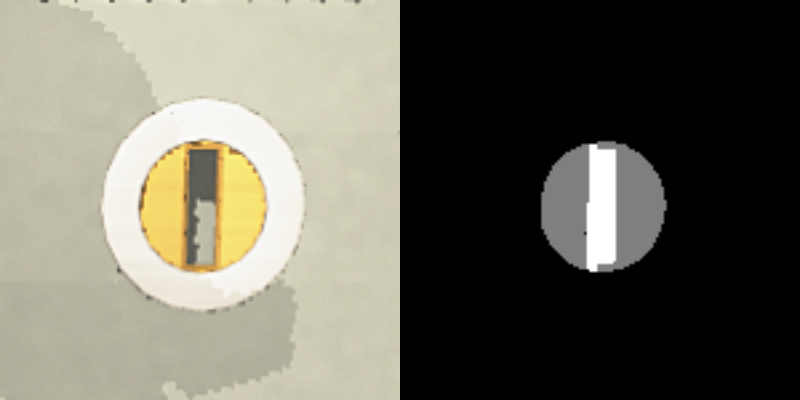

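The crop shows the plug centred with its slot almost vertical in the wrist view, so it lies at a yaw of about 11°. I bring the key tip just above it.

Emit:
step_arm:
  motion:
    - {"dr": [0, 0, 0], "slide": [40, 8, 0], "jaw": 0}
    - {"dr": [0, 0, 0], "slide": [78.4, 15.3, 10], "jaw": 0}
    - {"dr": [0, 0, 0], "slide": [78.4, 15.3, 30], "jaw": 0}
    - {"dr": [0, 0, 0], "slide": [78.4, 15.3, 50], "jaw": 0}
    - {"dr": [0, 0, 0], "slide": [78.4, 15.3, 60], "jaw": 0}
    - {"dr": [0, 0, 0], "slide": [78.4, 15.3, 60], "jaw": 0}
    - {"dr": [0, 0, 0], "slide": [78.4, 15.3, 60], "jaw": 0}
    - {"dr": [0, 0, 0], "slide": [78.4, 15.3, 60], "jaw": 0}

```text
clock: 5.3
position: [530.2, 8.8, 165.3]
ee_rot: [0.996, 0.093, 0.001, -0.0]
contact_force: [-0.8, 0.6, -2.1]
gripper_width: 8.2
grasp_force: 58.8
```

```bash
python3 - <<'E'
from h import *
s,im=grab("wrist"); c=cam("wrist",s); print(s["position"],s["contact_force"])
p=proj(c,np.array([530,8.8,90.])); print(p, "tcp",proj(c,s["position"]))
a=cv2.resize(im[150:400,180:390],None,fx=1.9,fy=1.9)
t=grab("scene")[1]; q=proj(cam("scene"),np.array([530,8.,110.])); x,y=q.astype(int)
b=cv2.resize(t[y-50:y+45,x-40:x+40],(400,475))
cv2.imwrite("pics/k2.png",np.hstack([a,b]))
E
```

```text
[530.23879422   8.77574006 165.32044591] [-0.77511048  0.62508181 -2.09488607]
[284.26306715 221.06643893] tcp [284.81746406 275.6552817 ]
```

View pics/k2.png

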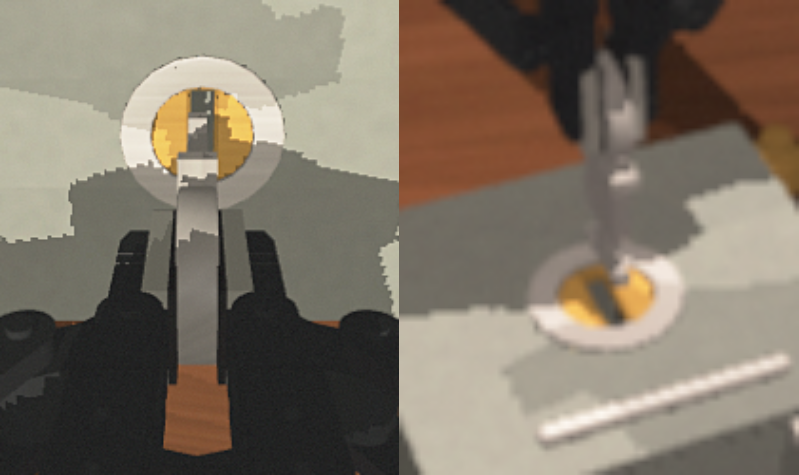

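The left crop (wrist) shows the slot centre at column 202, slightly right of the key's centre at 197. That needs a shift of about 1.4 mm along tool +y. Then I lower gently.

Emit:
step_arm:
  motion:
    - {"dr": [0, 0, -0.05], "slide": [0, 1.4, 5], "jaw": 0}
    - {"dr": [0, 0, -0.05], "slide": [0, 1.4, 10], "jaw": 0}
    - {"dr": [0, 0, -0.05], "slide": [0, 1.4, 13], "jaw": 0}
    - {"dr": [0, 0, -0.05], "slide": [0, 1.4, 15], "jaw": 0}
    - {"dr": [0, 0, -0.05], "slide": [0, 1.4, 17], "jaw": 0}
    - {"dr": [0, 0, -0.05], "slide": [0, 1.4, 19], "jaw": 0}
    - {"dr": [0, 0, -0.05], "slide": [0, 1.4, 21], "jaw": 0}
    - {"dr": [0, 0, -0.05], "slide": [0, 1.4, 23], "jaw": 0}

```text
clock: 6.4
position: [530.1, 7.2, 141.3]
ee_rot: [0.995, 0.097, 0.0, -0.0]
contact_force: [0.2, 0.2, -2.0]
gripper_width: 8.0
grasp_force: 58.8
```

Emit:
step_arm:
  motion:
    - {"dr": [0, 0, 0], "slide": [0, 0, 6], "jaw": 0}
    - {"dr": [0, 0, 0], "slide": [0, 0, 13], "jaw": 0}
    - {"dr": [0, 0, 0], "slide": [0, 0, 20], "jaw": 0}
    - {"dr": [0, 0, 0], "slide": [0, 0, 27], "jaw": 0}
    - {"dr": [0, 0, 0], "slide": [0, 0, 33], "jaw": 0}
    - {"dr": [0, 0, 0], "slide": [0, 0, 37], "jaw": 0}
    - {"dr": [0, 0, 0], "slide": [0, 0, 39], "jaw": 0}
    - {"dr": [0, 0, 0], "slide": [0, 0, 40], "jaw": 0}

```text
clock: 7.4
position: [530.1, 7.2, 101.4]
ee_rot: [0.995, 0.097, 0.0, -0.0]
contact_force: [0.5, 0.4, -1.0]
gripper_width: 8.0
grasp_force: 58.8
```

```bash
cat > st.py <<'E'
from h import *
s=arm.read_state(); Rm=R.from_quat(s["ee_rot"]).as_matrix()
print(s["clock"].__round__(2),s["position"].round(1),"yaw",np.degrees(np.arctan2(Rm[1,0],Rm[0,0])).round(1),"F",s["contact_force"].round(1),"T",s["wrist_torque"].round(2),"w",round(s["gripper_width"],1),"j",s["joints"].round(2))
E
python3 st.py
```

```text
7.4 [530.1   7.2 101.4] yaw 11.1 F [ 0.5  0.4 -1. ] T [-0.    0.01  0.  ] w 8.0 j [ 0.32  0.36 -0.4   0.   -0.81  1.44]
```

Emit:
step_arm:
  motion:
    - {"dr": [0, 0, 0], "slide": [0, 0, 0.5], "jaw": 0}
    - {"dr": [0, 0, 0], "slide": [0, 0, 1], "jaw": 0}
    - {"dr": [0, 0, 0], "slide": [0, 0, 1.3], "jaw": 0}
    - {"dr": [0, 0, 0], "slide": [0, 0, 1.5], "jaw": 0}
    - {"dr": [0, 0, 0], "slide": [0, 0, 1.5], "jaw": 0}
    - {"dr": [0, 0, 0], "slide": [0, 0, 1.5], "jaw": 0}
    - {"dr": [0, 0, 0], "slide": [0, 0, 1.5], "jaw": 0}
    - {"dr": [0, 0, 0], "slide": [0, 0, 1.5], "jaw": 0}

```text
clock: 8.4
position: [530.1, 7.2, 100.1]
ee_rot: [0.995, 0.097, 0.0, 0.0]
contact_force: [-1.1, 0.6, 2.1]
gripper_width: 8.1
grasp_force: 59.1
```

```bash
python3 st.py
```

```text
8.4 [530.1   7.2 100.1] yaw 11.1 F [-1.1  0.6  2.1] T [ 0.11  0.29 -0.03] w 8.1 j [ 0.32  0.36 -0.4   0.   -0.81  1.44]
```

The key is seated, since contact force rises at z = 100. I turn it clockwise gently and watch the torque.

Emit:
step_arm:
  motion:
    - {"dr": [0, 0, 0.25], "slide": [0, 0, 0.5], "jaw": 0}
    - {"dr": [0, 0, 0.5], "slide": [0, 0, 0.5], "jaw": 0}
    - {"dr": [0, 0, 0.75], "slide": [0, 0, 0.5], "jaw": 0}
    - {"dr": [0, 0, 1.0], "slide": [0, 0, 0.5], "jaw": 0}
    - {"dr": [0, 0, 1.25], "slide": [0, 0, 0.5], "jaw": 0}
    - {"dr": [0, 0, 1.5], "slide": [0, 0, 0.5], "jaw": 0}
    - {"dr": [0, 0, 1.75], "slide": [0, 0, 0.5], "jaw": 0}
    - {"dr": [0, 0, 1.75], "slide": [0, 0, 0.5], "jaw": 0}

```text
clock: 9.4
position: [530.6, 7.0, 100.0]
ee_rot: [1.0, -0.026, 0.001, 0.0]
contact_force: [-0.7, -0.3, 5.3]
gripper_width: 8.0
grasp_force: 59.9
```

```bash
python3 st.py
```

```text
9.4 [530.6   7.  100. ] yaw -2.9 F [-0.7 -0.3  5.3] T [-0.3   0.32  0.03] w 8.0 j [ 0.32  0.36 -0.4   0.   -0.81  1.2 ]
```

Emit:
step_arm:
  motion:
    - {"dr": [0, 0, 0.15], "slide": [0, 0, 0], "jaw": 0}
    - {"dr": [0, 0, 0.3], "slide": [0, 0, 0], "jaw": 0}
    - {"dr": [0, 0, 0.45], "slide": [0, 0, 0], "jaw": 0}
    - {"dr": [0, 0, 0.6], "slide": [0, 0, 0], "jaw": 0}
    - {"dr": [0, 0, 0.7], "slide": [0, 0, 0], "jaw": 0}
    - {"dr": [0, 0, 0.8], "slide": [0, 0, 0], "jaw": 0}
    - {"dr": [0, 0, 0.8], "slide": [0, 0, 0], "jaw": 0}
    - {"dr": [0, 0, 0.8], "slide": [0, 0, 0], "jaw": 0}

```text
clock: 10.4
position: [530.6, 7.0, 100.0]
ee_rot: [0.997, -0.081, 0.001, 0.0]
contact_force: [-0.7, -0.7, 4.8]
gripper_width: 8.0
grasp_force: 59.9
```

```bash
python3 st.py
```

```text
10.4 [530.6   7.  100. ] yaw -9.3 F [-0.7 -0.7  4.8] T [-0.37  0.3   0.13] w 8.0 j [ 0.32  0.36 -0.4   0.   -0.81  1.09]
```

Emit:
step_arm:
  motion:
    - {"dr": [0, 0, 0.15], "slide": [0, 0, 0], "jaw": 0}
    - {"dr": [0, 0, 0.3], "slide": [0, 0, 0], "jaw": 0}
    - {"dr": [0, 0, 0.45], "slide": [0, 0, 0], "jaw": 0}
    - {"dr": [0, 0, 0.6], "slide": [0, 0, 0], "jaw": 0}
    - {"dr": [0, 0, 0.7], "slide": [0, 0, 0], "jaw": 0}
    - {"dr": [0, 0, 0.8], "slide": [0, 0, 0], "jaw": 0}
    - {"dr": [0, 0, 0.8], "slide": [0, 0, 0], "jaw": 0}
    - {"dr": [0, 0, 0.8], "slide": [0, 0, 0], "jaw": 0}

```text
clock: 11.4
position: [530.7, 7.0, 100.1]
ee_rot: [0.991, -0.135, 0.001, 0.0]
contact_force: [-0.5, -1.5, 4.6]
gripper_width: 8.2
grasp_force: 63.7
```

```bash
python3 st.py
```

```text
11.4 [530.7   7.  100.1] yaw -15.5 F [-0.5 -1.5  4.6] T [-0.34  0.27  0.97] w 8.2 j [ 0.32  0.36 -0.4   0.   -0.81  0.98]
```

The torque has jumped to about 1 N·m at 26° of turn. This key jams, so it is the wrong one and I don't force it. I turn it back slightly past the start to carry the plug home.

Emit:
step_arm:
  motion:
    - {"dr": [0, 0, -0.7], "slide": [0, 0, 0], "jaw": 0}
    - {"dr": [0, 0, -1.4], "slide": [0, 0, 0], "jaw": 0}
    - {"dr": [0, 0, -2.1], "slide": [0, 0, 0], "jaw": 0}
    - {"dr": [0, 0, -2.7], "slide": [0, 0, 0], "jaw": 0}
    - {"dr": [0, 0, -3.3], "slide": [0, 0, 0], "jaw": 0}
    - {"dr": [0, 0, -3.6], "slide": [0, 0, 0], "jaw": 0}
    - {"dr": [0, 0, -3.8], "slide": [0, 0, 0], "jaw": 0}
    - {"dr": [0, 0, -3.8], "slide": [0, 0, 0], "jaw": 0}

```text
clock: 12.4
position: [531.0, 7.2, 100.1]
ee_rot: [0.992, 0.128, 0.001, 0.0]
contact_force: [-0.9, -0.8, 5.6]
gripper_width: 8.2
grasp_force: 59.8
```

```bash
python3 st.py
```

```text
12.4 [531.    7.2 100.1] yaw 14.7 F [-0.9 -0.8  5.6] T [-0.26  0.04 -0.08] w 8.2 j [ 0.32  0.36 -0.4   0.   -0.81  1.51]
```

Emit:
step_arm:
  motion:
    - {"dr": [0, 0, 0.2], "slide": [0, 0, 0], "jaw": 0}
    - {"dr": [0, 0, 0.4], "slide": [0, 0, 0], "jaw": 0}
    - {"dr": [0, 0, 0.4], "slide": [0, 0, -1], "jaw": 0}
    - {"dr": [0, 0, 0.4], "slide": [0, 0, -2], "jaw": 0}
    - {"dr": [0, 0, 0.4], "slide": [0, 0, -3], "jaw": 0}
    - {"dr": [0, 0, 0.4], "slide": [0, 0, -4], "jaw": 0}
    - {"dr": [0, 0, 0.4], "slide": [0, 0, -5], "jaw": 0}
    - {"dr": [0, 0, 0.4], "slide": [0, 0, -6], "jaw": 0}

```text
clock: 13.4
position: [529.8, 7.1, 105.4]
ee_rot: [0.995, 0.1, -0.0, 0.0]
contact_force: [-0.6, -0.0, -2.1]
gripper_width: 8.3
grasp_force: 58.8
```

```bash
python3 st.py
```

```text
13.4 [529.8   7.1 105.4] yaw 11.5 F [-0.6 -0.  -2.1] T [ 0.02 -0.04  0.02] w 8.3 j [ 0.32  0.36 -0.39 -0.   -0.82  1.45]
```

Emit:
step_arm:
  motion:
    - {"dr": [0, 0, 0], "slide": [0, 0, -25], "jaw": 0}
    - {"dr": [0, 0, 0], "slide": [0, 0, -60], "jaw": 0}
    - {"dr": [0, 0, 0], "slide": [0, -10, -85], "jaw": 0}
    - {"dr": [0, 0, 0], "slide": [-2, -60, -85], "jaw": 0}
    - {"dr": [0, 0, 0], "slide": [-4, -115, -85], "jaw": 0}
    - {"dr": [0, 0, 0], "slide": [-6, -170, -85], "jaw": 0}
    - {"dr": [0, 0, 0.1], "slide": [-7.3, -215, -85], "jaw": 0}
    - {"dr": [0, 0, 0.1], "slide": [-7.3, -223, -85], "jaw": 0}

```text
clock: 14.4
position: [477.6, 226.4, 190.4]
ee_rot: [0.995, 0.095, -0.0, -0.0]
contact_force: [-0.1, -0.5, -1.8]
gripper_width: 8.1
grasp_force: 66.2
```

Emit:
step_arm:
  motion:
    - {"dr": [0, 0, 0], "slide": [0, 0, 15], "jaw": 0}
    - {"dr": [0, 0, 0], "slide": [0, 0, 35], "jaw": 0}
    - {"dr": [0, 0, 0], "slide": [0, 0, 48], "jaw": 0}
    - {"dr": [0, 0, 0], "slide": [0, 0, 53], "jaw": 0}
    - {"dr": [0, 0, 0], "slide": [0, 0, 55], "jaw": 0}
    - {"dr": [0, 0, 0], "slide": [0, 0, 55], "jaw": 0}
    - {"dr": [0, 0, 0], "slide": [0, 0, 55], "jaw": 0}
    - {"dr": [0, 0, 0], "slide": [0, 0, 55], "jaw": 0}

```text
clock: 15.4
position: [478.5, 224.4, 135.8]
ee_rot: [0.996, 0.093, 0.0, -0.0]
contact_force: [0.3, -0.5, -2.2]
gripper_width: 7.9
grasp_force: 66.1
```

```bash
python3 st.py; python3 - <<'E'
from h import *
s,im=grab("wrist"); c=cam("wrist",s)
t=grab("scene")[1]; q=proj(cam("scene"),np.array([480,224.,80.])); x,y=q.astype(int)
cv2.imwrite("pics/k3.png",np.hstack([cv2.resize(im[150:400,180:390],None,fx=1.9,fy=1.9),cv2.resize(t[y-55:y+40,x-40:x+40],(400,475))]))
E
```

```text
15.4 [478.5 224.4 135.8] yaw 10.7 F [ 0.3 -0.5 -2.2] T [-0.02 -0.01 -0.01] w 7.9 j [ 0.75  0.31 -0.36  0.   -0.89  1.01]
```

View pics/k3.png

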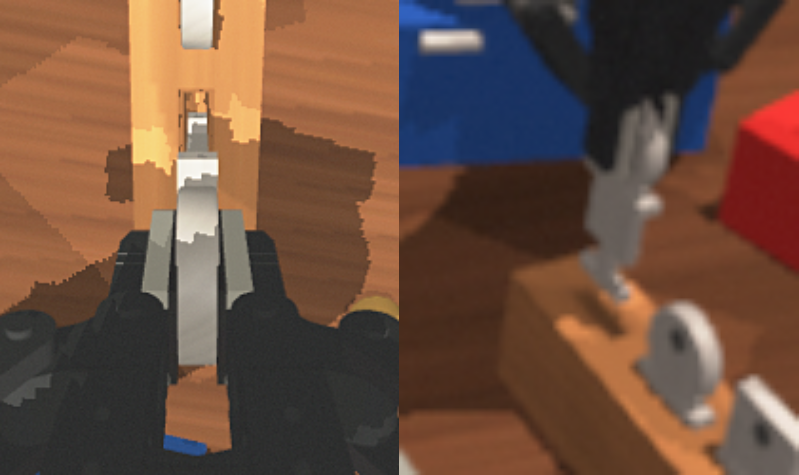

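The crop shows the empty slot centred at column 195.5 and the blade at 197.5, so they line up to within 1 mm. I insert it with a −0.5 mm shift in y.

Emit:
step_arm:
  motion:
    - {"dr": [0, 0, 0], "slide": [0, -0.5, 5], "jaw": 0}
    - {"dr": [0, 0, 0], "slide": [0, -0.5, 8], "jaw": 0}
    - {"dr": [0, 0, 0], "slide": [0, -0.5, 11], "jaw": 0}
    - {"dr": [0, 0, 0], "slide": [0, -0.5, 14], "jaw": 0}
    - {"dr": [0, 0, 0], "slide": [0, -0.5, 17], "jaw": 0}
    - {"dr": [0, 0, 0], "slide": [0, -0.5, 20], "jaw": 0}
    - {"dr": [0, 0, 0], "slide": [0, -0.5, 23], "jaw": 0}
    - {"dr": [0, 0, 0], "slide": [0, -0.5, 25], "jaw": 0}

```text
clock: 16.5
position: [478.2, 224.7, 110.2]
ee_rot: [0.996, 0.093, -0.0, 0.0]
contact_force: [-0.2, -0.8, -1.6]
gripper_width: 7.8
grasp_force: 66.2
```

Emit:
step_arm:
  motion:
    - {"dr": [0, 0, 0], "slide": [0, 0, 8], "jaw": 0}
    - {"dr": [0, 0, 0], "slide": [0, 0, 16], "jaw": 0}
    - {"dr": [0, 0, 0], "slide": [0, 0, 24], "jaw": 0}
    - {"dr": [0, 0, 0], "slide": [0, 0, 31], "jaw": 0}
    - {"dr": [0, 0, 0], "slide": [0, 0, 36], "jaw": 0}
    - {"dr": [0, 0, 0], "slide": [0, 0, 38], "jaw": 0}
    - {"dr": [0, 0, 0], "slide": [0, 0, 39.5], "jaw": 0}
    - {"dr": [0, 0, 0], "slide": [0, 0, 40.5], "jaw": 0}

```text
clock: 17.5
position: [478.4, 224.8, 70.1]
ee_rot: [0.996, 0.093, 0.0, -0.0]
contact_force: [-1.2, 0.3, 4.5]
gripper_width: 7.9
grasp_force: 67.0
```

```bash
python3 st.py
```

```text
17.5 [478.4 224.8  70.1] yaw 10.7 F [-1.2  0.3  4.5] T [-0.15  0.6  -0.06] w 7.9 j [ 0.75  0.4  -0.43  0.   -0.74  1.01]
```

Emit:
step_arm:
  motion:
    - {"dr": [0, 0, 0], "slide": [0, 0, 0], "jaw": 20}
    - {"dr": [0, 0, 0], "slide": [0, 0, 0], "jaw": 24}
    - {"dr": [0, 0, 0], "slide": [0, 0, -5], "jaw": 24}
    - {"dr": [0, 0, 0], "slide": [0, 0, -35], "jaw": 24}
    - {"dr": [0, 0, 0], "slide": [5, 0, -50], "jaw": 24}
    - {"dr": [0, 0, 0], "slide": [58, 0, -50], "jaw": 24}
    - {"dr": [0, 0, 0], "slide": [58, 0, -50], "jaw": 24}
    - {"dr": [0, 0, 0], "slide": [58, 0, -45], "jaw": 24}

```text
clock: 18.5
position: [535.1, 235.3, 114.8]
ee_rot: [0.996, 0.093, -0.0, -0.0]
contact_force: [-0.2, -1.3, 0.1]
gripper_width: 24.0
grasp_force: 0.0
```

Emit:
step_arm:
  motion:
    - {"dr": [0, 0, 0], "slide": [0, 0, 15], "jaw": 24}
    - {"dr": [0, 0, 0], "slide": [0, 0, 30], "jaw": 24}
    - {"dr": [0, 0, 0], "slide": [0, 0, 40], "jaw": 24}
    - {"dr": [0, 0, 0], "slide": [0, 0, 44], "jaw": 24}
    - {"dr": [0, 0, 0], "slide": [0, 0, 44], "jaw": 5}
    - {"dr": [0, 0, 0], "slide": [0, 0, 44], "jaw": 0}
    - {"dr": [0, 0, 0], "slide": [0, 0, 44], "jaw": 0}
    - {"dr": [0, 0, 0], "slide": [0, 0, 44], "jaw": 0}

```text
clock: 19.5
position: [535.3, 235.5, 71.0]
ee_rot: [0.996, 0.093, 0.0, -0.0]
contact_force: [-1.3, -0.4, -1.5]
gripper_width: 8.0
grasp_force: 60.7
```

```bash
python3 st.py; python3 - <<'E'
from h import *
s,im=grab("wrist"); t=grab("scene")[1]; q=proj(cam("scene"),np.array([500,228.,80.])); x,y=q.astype(int)
cv2.imwrite("pics/k4.png",np.hstack([cv2.resize(im[150:400,180:390],None,fx=1.9,fy=1.9),cv2.resize(t[y-55:y+40,x-40:x+40],(400,475))]))
E
```

```text
19.5 [535.3 235.5  71. ] yaw 10.7 F [-1.3 -0.4 -1.5] T [-0.01 -0.01 -0.03] w 8.0 j [ 0.69  0.48 -0.29 -0.   -0.8   1.07]
```

View pics/k4.png

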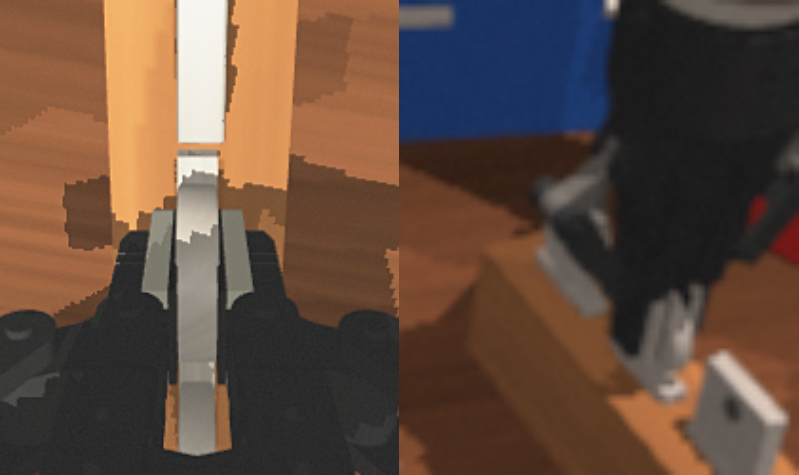

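The near key sits flat on the rack again and the middle key is gripped. I carry it to the keyhole.

Emit:
step_arm:
  motion:
    - {"dr": [0, 0, 0], "slide": [0, 0, -30], "jaw": 0}
    - {"dr": [0, 0, 0], "slide": [0, 0, -75], "jaw": 0}
    - {"dr": [0, 0, 0], "slide": [0, 0, -105], "jaw": 0}
    - {"dr": [0, 0, -0.05], "slide": [-11, 50, -110], "jaw": 0}
    - {"dr": [0, 0, -0.05], "slide": [-22, 105, -110], "jaw": 0}
    - {"dr": [0, 0, -0.05], "slide": [-34, 160, -110], "jaw": 0}
    - {"dr": [0, 0, -0.05], "slide": [-45, 212, -110], "jaw": 0}
    - {"dr": [0, 0, -0.05], "slide": [-47.5, 223.5, -105], "jaw": 0}

```text
clock: 20.6
position: [529.7, 4.5, 176.3]
ee_rot: [0.995, 0.095, 0.0, -0.0]
contact_force: [-0.5, 0.2, -0.8]
gripper_width: 8.2
grasp_force: 60.8
```

Emit:
step_arm:
  motion:
    - {"dr": [0, 0, 0], "slide": [0, 0, 4], "jaw": 0}
    - {"dr": [0, 0, 0], "slide": [0, 0, 8], "jaw": 0}
    - {"dr": [0, 0, 0], "slide": [0, 0, 10], "jaw": 0}
    - {"dr": [0, 0, 0], "slide": [0, 0, 11], "jaw": 0}
    - {"dr": [0, 0, 0], "slide": [0, 0, 11], "jaw": 0}
    - {"dr": [0, 0, 0], "slide": [0, 0, 11], "jaw": 0}
    - {"dr": [0, 0, 0], "slide": [0, 0, 11], "jaw": 0}
    - {"dr": [0, 0, 0], "slide": [0, 0, 11], "jaw": 0}

```text
clock: 21.6
position: [530.2, 7.0, 165.0]
ee_rot: [0.995, 0.097, 0.0, -0.0]
contact_force: [0.7, 0.3, -1.4]
gripper_width: 8.0
grasp_force: 60.8
```

```bash
python3 st.py; python3 - <<'E'
from h import *
s,im=grab("wrist")
cv2.imwrite("pics/k5.png",cv2.resize(im[150:350,180:390],None,fx=2.8,fy=2.8))
E
```

```text
21.6 [530.2   7.  165. ] yaw 11.1 F [ 0.7  0.3 -1.4] T [-0.    0.   -0.03] w 8.0 j [ 0.32  0.28 -0.32  0.   -0.97  1.45]
```

View pics/k5.png

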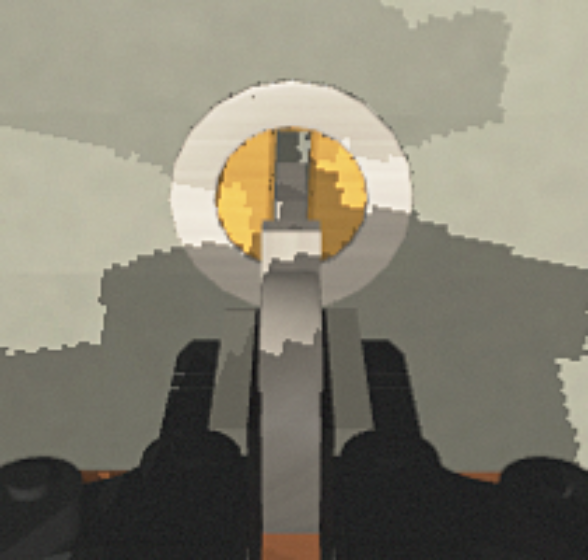

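The slot (column 294) and key (291.5) are aligned and at the same angle. I insert.

Emit:
step_arm:
  motion:
    - {"dr": [0, 0, 0], "slide": [0, 0.2, 8], "jaw": 0}
    - {"dr": [0, 0, 0], "slide": [0, 0.2, 12], "jaw": 0}
    - {"dr": [0, 0, 0], "slide": [0, 0.2, 14], "jaw": 0}
    - {"dr": [0, 0, 0], "slide": [0, 0.2, 16], "jaw": 0}
    - {"dr": [0, 0, 0], "slide": [0, 0.2, 18], "jaw": 0}
    - {"dr": [0, 0, 0], "slide": [0, 0.2, 20], "jaw": 0}
    - {"dr": [0, 0, 0], "slide": [0, 0.2, 22], "jaw": 0}
    - {"dr": [0, 0, 0], "slide": [0, 0.2, 25], "jaw": 0}

```text
clock: 22.65
position: [530.2, 6.9, 139.8]
ee_rot: [0.995, 0.097, 0.0, -0.0]
contact_force: [0.8, -0.3, -2.4]
gripper_width: 8.1
grasp_force: 60.8
```

```bash
python3 st.py
```

```text
22.65 [530.2   6.9 139.8] yaw 11.1 F [ 0.8 -0.3 -2.4] T [ 0.01 -0.02 -0.02] w 8.1 j [ 0.32  0.31 -0.35  0.   -0.9   1.45]
```

Emit:
step_arm:
  motion:
    - {"dr": [0, 0, 0], "slide": [0, 0, 8], "jaw": 0}
    - {"dr": [0, 0, 0], "slide": [0, 0, 16], "jaw": 0}
    - {"dr": [0, 0, 0], "slide": [0, 0, 24], "jaw": 0}
    - {"dr": [0, 0, 0], "slide": [0, 0, 31], "jaw": 0}
    - {"dr": [0, 0, 0], "slide": [0, 0, 36], "jaw": 0}
    - {"dr": [0, 0, 0], "slide": [0, 0, 38], "jaw": 0}
    - {"dr": [0, 0, 0], "slide": [0, 0, 39], "jaw": 0}
    - {"dr": [0, 0, 0], "slide": [0, 0, 39.5], "jaw": 0}

```text
clock: 23.65
position: [530.3, 6.9, 100.6]
ee_rot: [0.995, 0.097, 0.0, -0.0]
contact_force: [0.7, 0.2, -1.0]
gripper_width: 7.9
grasp_force: 60.8
```

```bash
python3 st.py
```

```text
23.65 [530.3   6.9 100.6] yaw 11.1 F [ 0.7  0.2 -1. ] T [ 0.04 -0.02 -0.04] w 7.9 j [ 0.32  0.36 -0.4   0.   -0.81  1.45]
```

Emit:
step_arm:
  motion:
    - {"dr": [0, 0, 0], "slide": [0, 0, 0.4], "jaw": 0}
    - {"dr": [0, 0, 0], "slide": [0, 0, 0.8], "jaw": 0}
    - {"dr": [0, 0, 0], "slide": [0, 0, 1.1], "jaw": 0}
    - {"dr": [0, 0, 0.25], "slide": [0, 0, 1.1], "jaw": 0}
    - {"dr": [0, 0, 0.5], "slide": [0, 0, 1.1], "jaw": 0}
    - {"dr": [0, 0, 0.75], "slide": [0, 0, 1.1], "jaw": 0}
    - {"dr": [0, 0, 1.0], "slide": [0, 0, 1.1], "jaw": 0}
    - {"dr": [0, 0, 1.2], "slide": [0, 0, 1.1], "jaw": 0}

```text
clock: 24.65
position: [531.1, 7.1, 100.5]
ee_rot: [1.0, 0.013, 0.001, -0.0]
contact_force: [-2.1, -0.6, 4.6]
gripper_width: 8.1
grasp_force: 61.8
```

```bash
python3 st.py
```

```text
24.65 [531.1   7.1 100.5] yaw 1.5 F [-2.1 -0.6  4.6] T [0.16 0.38 0.13] w 8.1 j [ 0.32  0.36 -0.4   0.   -0.81  1.28]
```

Emit:
step_arm:
  motion:
    - {"dr": [0, 0, 0.3], "slide": [0, 0, 0], "jaw": 0}
    - {"dr": [0, 0, 0.6], "slide": [0, 0, 0], "jaw": 0}
    - {"dr": [0, 0, 0.9], "slide": [0, 0, 0], "jaw": 0}
    - {"dr": [0, 0, 1.2], "slide": [0, 0, 0], "jaw": 0}
    - {"dr": [0, 0, 1.5], "slide": [0, 0, 0], "jaw": 0}
    - {"dr": [0, 0, 1.7], "slide": [0, 0, 0], "jaw": 0}
    - {"dr": [0, 0, 1.9], "slide": [0, 0, 0], "jaw": 0}
    - {"dr": [0, 0, 2.1], "slide": [0, 0, 0], "jaw": 0}

```text
clock: 25.65
position: [531.1, 7.0, 100.5]
ee_rot: [0.991, -0.133, 0.001, -0.0]
contact_force: [-0.7, 0.1, 5.4]
gripper_width: 8.3
grasp_force: 61.8
```

```bash
python3 st.py
```

```text
25.65 [531.1   7.  100.5] yaw -15.3 F [-0.7  0.1  5.4] T [0.   0.32 0.09] w 8.3 j [ 0.32  0.36 -0.4   0.   -0.81  0.98]
```

Torque stays at 0.09 N·m past the angle where the first key jammed. I continue.

Emit:
step_arm:
  motion:
    - {"dr": [0, 0, 0.3], "slide": [0, 0, 0], "jaw": 0}
    - {"dr": [0, 0, 0.6], "slide": [0, 0, 0], "jaw": 0}
    - {"dr": [0, 0, 0.9], "slide": [0, 0, 0], "jaw": 0}
    - {"dr": [0, 0, 1.2], "slide": [0, 0, 0], "jaw": 0}
    - {"dr": [0, 0, 1.5], "slide": [0, 0, 0], "jaw": 0}
    - {"dr": [0, 0, 1.8], "slide": [0, 0, 0], "jaw": 0}
    - {"dr": [0, 0, 2.1], "slide": [0, 0, 0], "jaw": 0}
    - {"dr": [0, 0, 2.1], "slide": [0, 0, 0], "jaw": 0}

```text
clock: 26.65
position: [531.1, 6.9, 100.5]
ee_rot: [0.961, -0.276, 0.001, -0.0]
contact_force: [-0.7, -0.9, 4.9]
gripper_width: 8.2
grasp_force: 61.8
```

```bash
python3 st.py
```

```text
26.65 [531.1   6.9 100.5] yaw -32.1 F [-0.7 -0.9  4.9] T [-0.14  0.31  0.03] w 8.2 j [ 0.32  0.36 -0.4   0.   -0.81  0.69]
```

This is the right key. I turn it about 50° more, then regrip.

Emit:
step_arm:
  motion:
    - {"dr": [0, 0, 0.8], "slide": [0, 0, 0], "jaw": 0}
    - {"dr": [0, 0, 1.6], "slide": [0, 0, 0], "jaw": 0}
    - {"dr": [0, 0, 2.4], "slide": [0, 0, 0], "jaw": 0}
    - {"dr": [0, 0, 3.2], "slide": [0, 0, 0], "jaw": 0}
    - {"dr": [0, 0, 4.0], "slide": [0, 0, 0], "jaw": 0}
    - {"dr": [0, 0, 4.8], "slide": [0, 0, 0], "jaw": 0}
    - {"dr": [0, 0, 5.4], "slide": [0, 0, 0], "jaw": 0}
    - {"dr": [0, 0, 5.4], "slide": [0, 0, 0], "jaw": 0}

```text
clock: 27.65
position: [530.9, 6.7, 100.5]
ee_rot: [0.792, -0.611, 0.001, -0.0]
contact_force: [-2.0, -0.6, 5.4]
gripper_width: 8.1
grasp_force: 61.9
```

```bash
python3 st.py
```

```text
27.65 [530.9   6.7 100.5] yaw -75.3 F [-2.  -0.6  5.4] T [-0.29  0.37 -0.04] w 8.1 j [ 0.32  0.36 -0.4   0.   -0.81 -0.06]
```

Emit:
step_arm:
  motion:
    - {"dr": [0, 0, 0], "slide": [0, 0, 0], "jaw": 24}
    - {"dr": [0, 0, 0], "slide": [0, 0, 0], "jaw": 24}
    - {"dr": [0, 0, 0], "slide": [0, 0, -20], "jaw": 24}
    - {"dr": [0, 0, 0], "slide": [0, 0, -42], "jaw": 24}
    - {"dr": [0, 0, 0], "slide": [0, 0, -42], "jaw": 24}
    - {"dr": [0, 0, 0], "slide": [0, 0, -20], "jaw": 24}
    - {"dr": [0, 0, 0], "slide": [0, 0, -2], "jaw": 24}
    - {"dr": [0, 0, 0], "slide": [0, 0, 0], "jaw": 24}

```text
clock: 28.65
position: [528.7, 6.5, 97.2]
ee_rot: [0.792, -0.611, -0.001, 0.002]
contact_force: [-0.6, -0.1, -0.5]
gripper_width: 24.3
grasp_force: 0.0
```

Emit:
step_arm:
  motion:
    - {"dr": [0, 0, 0], "slide": [0, 0, 0], "jaw": 5}
    - {"dr": [0, 0, 0], "slide": [0, 0, 0], "jaw": 0}
    - {"dr": [0, 0, 0], "slide": [0, 0, 0], "jaw": 0}
    - {"dr": [0, 0, 0], "slide": [0, 0, 0], "jaw": 0}
    - {"dr": [0, 0, 0.5], "slide": [0, 0, 0], "jaw": 0}
    - {"dr": [0, 0, 1], "slide": [0, 0, 0], "jaw": 0}
    - {"dr": [0, 0, 1.5], "slide": [0, 0, 0], "jaw": 0}
    - {"dr": [0, 0, 2], "slide": [0, 0, 0], "jaw": 0}

```text
clock: 29.65
position: [530.5, 7.0, 99.6]
ee_rot: [-0.698, 0.716, -0.0, 0.0]
contact_force: [0.3, 0.6, -1.2]
gripper_width: 8.2
grasp_force: 60.8
```

```bash
python3 st.py
```

```text
29.65 [530.5   7.   99.6] yaw -91.4 F [ 0.3  0.6 -1.2] T [ 0.2  -0.15  0.03] w 8.2 j [ 0.32  0.36 -0.4   0.   -0.81 -0.34]
```

Emit:
step_arm:
  motion:
    - {"dr": [0, 0, 0.8], "slide": [0, 0, 0], "jaw": 0}
    - {"dr": [0, 0, 1.6], "slide": [0, 0, 0], "jaw": 0}
    - {"dr": [0, 0, 2.4], "slide": [0, 0, 0], "jaw": 0}
    - {"dr": [0, 0, 3.2], "slide": [0, 0, 0], "jaw": 0}
    - {"dr": [0, 0, 4.0], "slide": [0, 0, 0], "jaw": 0}
    - {"dr": [0, 0, 4.8], "slide": [0, 0, 0], "jaw": 0}
    - {"dr": [0, 0, 5.4], "slide": [0, 0, 0], "jaw": 0}
    - {"dr": [0, 0, 5.8], "slide": [0, 0, 0], "jaw": 0}

```text
clock: 30.65
position: [530.6, 7.1, 99.6]
ee_rot: [-0.36, 0.933, -0.0, 0.001]
contact_force: [0.6, 0.9, -1.9]
gripper_width: 8.3
grasp_force: 60.8
```

```bash
python3 st.py
```

```text
30.65 [530.6   7.1  99.6] yaw -137.8 F [ 0.6  0.9 -1.9] T [ 0.2  -0.26  0.07] w 8.3 j [ 0.32  0.36 -0.4  -0.   -0.81 -1.15]
```

Emit:
step_arm:
  motion:
    - {"dr": [0, 0, 0.15], "slide": [0, 0, 0], "jaw": 0}
    - {"dr": [0, 0, 0.3], "slide": [0, 0, 0], "jaw": 0}
    - {"dr": [0, 0, 0.45], "slide": [0, 0, 0], "jaw": 0}
    - {"dr": [0, 0, 0.6], "slide": [0, 0, 0], "jaw": 0}
    - {"dr": [0, 0, 0.75], "slide": [0, 0, 0], "jaw": 0}
    - {"dr": [0, 0, 0.9], "slide": [0, 0, 0], "jaw": 0}
    - {"dr": [0, 0, 1.0], "slide": [0, 0, 0], "jaw": 0}
    - {"dr": [0, 0, 1.0], "slide": [0, 0, 0], "jaw": 0}

```text
clock: 31.65
position: [530.2, 6.8, 99.3]
ee_rot: [-0.295, 0.956, -0.0, -0.0]
contact_force: [1.7, 1.7, -0.8]
gripper_width: 8.0
grasp_force: 61.0
```

```bash
python3 st.py
```

```text
31.65 [530.2   6.8  99.3] yaw -145.7 F [ 1.7  1.7 -0.8] T [ 0.15 -0.49 -0.  ] w 8.0 j [ 0.32  0.36 -0.4   0.   -0.81 -1.29]
```

Emit:
step_arm:
  motion:
    - {"dr": [0, 0, 0.15], "slide": [0, 0, 0], "jaw": 0}
    - {"dr": [0, 0, 0.3], "slide": [0, 0, 0], "jaw": 0}
    - {"dr": [0, 0, 0.45], "slide": [0, 0, 0], "jaw": 0}
    - {"dr": [0, 0, 0.6], "slide": [0, 0, 0], "jaw": 0}
    - {"dr": [0, 0, 0.7], "slide": [0, 0, 0], "jaw": 0}
    - {"dr": [0, 0, 0.8], "slide": [0, 0, 0], "jaw": 0}
    - {"dr": [0, 0, 0.8], "slide": [0, 0, 0], "jaw": 0}
    - {"dr": [0, 0, 0.8], "slide": [0, 0, 0], "jaw": 0}

```text
clock: 32.65
position: [530.1, 6.9, 99.3]
ee_rot: [-0.241, 0.97, 0.0, -0.0]
contact_force: [1.2, 0.6, -1.1]
gripper_width: 8.1
grasp_force: 61.0
```

```bash
python3 st.py
```

```text
32.65 [530.1   6.9  99.3] yaw -152.1 F [ 1.2  0.6 -1.1] T [ 0.1  -0.49  0.04] w 8.1 j [ 0.32  0.36 -0.4  -0.   -0.81 -1.4 ]
```

Emit:
step_arm:
  motion:
    - {"dr": [0, 0, 0.15], "slide": [0, 0, 0], "jaw": 0}
    - {"dr": [0, 0, 0.3], "slide": [0, 0, 0], "jaw": 0}
    - {"dr": [0, 0, 0.4], "slide": [0, 0, 0], "jaw": 0}
    - {"dr": [0, 0, 0.5], "slide": [0, 0, 0], "jaw": 0}
    - {"dr": [0, 0, 0.6], "slide": [0, 0, 0], "jaw": 0}
    - {"dr": [0, 0, 0.7], "slide": [0, 0, 0], "jaw": 0}
    - {"dr": [0, 0, 0.7], "slide": [0, 0, 0], "jaw": 0}
    - {"dr": [0, 0, 0.7], "slide": [0, 0, 0], "jaw": 0}

```text
clock: 33.65
position: [530.1, 6.9, 99.3]
ee_rot: [-0.193, 0.981, 0.0, -0.0]
contact_force: [1.5, -0.2, -1.7]
gripper_width: 8.2
grasp_force: 61.0
```

```bash
python3 st.py
```

```text
33.65 [530.1   6.9  99.3] yaw -157.7 F [ 1.5 -0.2 -1.7] T [ 0.08 -0.49  0.08] w 8.2 j [ 0.32  0.36 -0.4  -0.   -0.81 -1.5 ]
```

Emit:
step_arm:
  motion:
    - {"dr": [0, 0, 0.15], "slide": [0, 0, 0], "jaw": 0}
    - {"dr": [0, 0, 0.3], "slide": [0, 0, 0], "jaw": 0}
    - {"dr": [0, 0, 0.4], "slide": [0, 0, 0], "jaw": 0}
    - {"dr": [0, 0, 0.5], "slide": [0, 0, 0], "jaw": 0}
    - {"dr": [0, 0, 0.6], "slide": [0, 0, 0], "jaw": 0}
    - {"dr": [0, 0, 0.6], "slide": [0, 0, 0], "jaw": 0}
    - {"dr": [0, 0, 0.6], "slide": [0, 0, 0], "jaw": 0}
    - {"dr": [0, 0, 0.6], "slide": [0, 0, 0], "jaw": 0}

```text
clock: 34.65
position: [530.2, 6.9, 99.3]
ee_rot: [-0.152, 0.988, 0.0, 0.0]
contact_force: [1.3, 0.6, -0.7]
gripper_width: 8.0
grasp_force: 60.8
```

```bash
python3 st.py
```

```text
34.65 [530.2   6.9  99.3] yaw -162.5 F [ 1.3  0.6 -0.7] T [ 0.24 -0.47  0.21] w 8.0 j [ 0.32  0.36 -0.4  -0.   -0.81 -1.58]
```

Emit:
step_arm:
  motion:
    - {"dr": [0, 0, 0.1], "slide": [0, 0, 0], "jaw": 0}
    - {"dr": [0, 0, 0.2], "slide": [0, 0, 0], "jaw": 0}
    - {"dr": [0, 0, 0.3], "slide": [0, 0, 0], "jaw": 0}
    - {"dr": [0, 0, 0.4], "slide": [0, 0, 0], "jaw": 0}
    - {"dr": [0, 0, 0.4], "slide": [0, 0, 0], "jaw": 0}
    - {"dr": [0, 0, 0.4], "slide": [0, 0, 0], "jaw": 0}
    - {"dr": [0, 0, 0.4], "slide": [0, 0, 0], "jaw": 0}
    - {"dr": [0, 0, 0.4], "slide": [0, 0, 0], "jaw": 0}

```text
clock: 35.65
position: [530.2, 6.9, 99.3]
ee_rot: [-0.125, 0.992, -0.0, 0.0]
contact_force: [1.0, 0.9, -1.7]
gripper_width: 8.1
grasp_force: 61.9
```

```bash
python3 st.py
```

```text
35.65 [530.2   6.9  99.3] yaw -165.7 F [ 1.   0.9 -1.7] T [ 0.22 -0.57  0.77] w 8.1 j [ 0.32  0.36 -0.4   0.   -0.81 -1.64]
```

The hard stop is reached: 0.77 N·m at about 2.9 rad. I back off inside the slot play and pull up.

Emit:
step_arm:
  motion:
    - {"dr": [0, 0, -0.3], "slide": [0, 0, 0], "jaw": 0}
    - {"dr": [0, 0, -0.6], "slide": [0, 0, 0], "jaw": 0}
    - {"dr": [0, 0, -0.8], "slide": [0, 0, 0], "jaw": 0}
    - {"dr": [0, 0, -0.8], "slide": [0, 0, -1], "jaw": 0}
    - {"dr": [0, 0, -0.8], "slide": [0, 0, -3], "jaw": 0}
    - {"dr": [0, 0, -0.8], "slide": [0, 0, -5], "jaw": 0}
    - {"dr": [0, 0, -0.8], "slide": [0, 0, -7], "jaw": 0}
    - {"dr": [0, 0, -0.8], "slide": [0, 0, -8], "jaw": 0}

```text
clock: 36.65
position: [530.1, 6.8, 107.5]
ee_rot: [-0.18, 0.984, -0.0, -0.0]
contact_force: [-0.4, -0.2, -1.8]
gripper_width: 8.5
grasp_force: 60.9
```

```bash
python3 st.py
```

```text
36.65 [530.1   6.8 107.5] yaw -159.3 F [-0.4 -0.2 -1.8] T [0.02 0.06 0.03] w 8.5 j [ 0.32  0.35 -0.39  0.   -0.83 -1.53]
```

The key is free. I carry it above the dish.

Emit:
step_arm:
  motion:
    - {"dr": [0, 0, 0], "slide": [0, 0, -30], "jaw": 0}
    - {"dr": [0, 0, 0], "slide": [0, 0, -75], "jaw": 0}
    - {"dr": [0, 0, 0.4], "slide": [20, -46, -80], "jaw": 0}
    - {"dr": [0, 0, 0.8], "slide": [42, -96, -80], "jaw": 0}
    - {"dr": [0, 0, 1.3], "slide": [64, -146, -80], "jaw": 0}
    - {"dr": [0, 0, 1.8], "slide": [86, -196, -80], "jaw": 0}
    - {"dr": [0, 0, 2.3], "slide": [108, -246, -80], "jaw": 0}
    - {"dr": [0, 0, 2.6], "slide": [120, -274, -80], "jaw": 0}

```text
clock: 37.65
position: [514.0, -294.2, 187.0]
ee_rot: [0.003, 1.0, 0.0, -0.0]
contact_force: [1.2, 0.7, -1.6]
gripper_width: 7.3
grasp_force: 63.4
```

```bash
python3 st.py; python3 - <<'E'
from h import *
# latch angle check + dish from wrist view and top view
s,im=grab("wrist"); c=cam("wrist",s)
t=grab("top")[1]; ct=cam("top")
for n,I,cc in (("w",im,c),("t",t,ct)):
    h=cv2.cvtColor(I,cv2.COLOR_BGR2HSV); m=cv2.inRange(h,(0,0,95),(180,45,255))
    P=[]
    for cx in (514,): 
        p=proj(cc,np.array([514,-292,3.])); print(n,"dish centre px",p.round())
    k=[q for q in cv2.findContours(m,0,2)[0] if cv2.contourArea(q)>1500]
    for q in k:
        r=cv2.minAreaRect(q); print(n,np.round(r[0]),np.round(r[1]),round(r[2]),onz(cc,r[0],20).round(0))
E
```

```text
37.65 [ 514.  -294.2  187. ] yaw 179.7 F [ 1.2  0.7 -1.6] T [ 0.08 -0.04  0.02] w 7.3 j [-0.25  0.36 -0.14  0.   -1.07 -1.33]
w dish centre px [285. 184.]
w [551. 239.] [180.  16.] 90 [568. -24.  20.]
w [290. 205.] [237. 165.] 84 [ 531. -287.   20.]
t dish centre px [430. 200.]
t [411. 383.] [166.  72.] 0 [ 108. -229.   20.]
t [274. 368.] [114.  85.] 16 [134.  64.  20.]
t [420. 340.] [58. 52.] 7 [ 199. -252.   20.]
t [425. 263.] [59. 79.] 11 [ 366. -270.   20.]
t [304. 183.] [75. 84.] 80 [548.   2.  20.]
t [421. 142.] [ 76. 148.] 8 [ 650. -274.   20.]
t [ 60. 109.] [110. 120.] 90 [726. 592.  20.]
```

Emit:
step_arm:
  motion:
    - {"dr": [0, 1.0, 0], "slide": [-4, 0, 10], "jaw": 0}
    - {"dr": [0, 2.0, 0], "slide": [-4, 0, 20], "jaw": 0}
    - {"dr": [0, 3.0, 0], "slide": [-4, 0, 30], "jaw": 0}
    - {"dr": [0, 4.0, 0], "slide": [-4, 0, 40], "jaw": 0}
    - {"dr": [0, 5.0, 0], "slide": [-4, 0, 50], "jaw": 0}
    - {"dr": [0, 6.0, 0], "slide": [-4, 0, 60], "jaw": 0}
    - {"dr": [0, 6.25, 0], "slide": [-4, 0, 70], "jaw": 0}
    - {"dr": [0, 6.25, 0], "slide": [-4, 0, 80], "jaw": 0}

```text
clock: 38.75
position: [519.0, -291.4, 106.1]
ee_rot: [0.0, 0.906, 0.0, -0.422]
contact_force: [-0.4, -0.5, -1.6]
gripper_width: 7.5
grasp_force: 63.5
```

```bash
python3 st.py; python3 - <<'E'
from h import *
print(R.from_quat(arm.read_state()["ee_rot"]).as_matrix().round(2))
E
```

```text
38.75 [ 519.  -291.4  106.1] yaw 180.0 F [-0.4 -0.5 -1.6] T [ 0.05 -1.93 -0.02] w 7.5 j [-0.17  0.87  0.24  0.14 -1.81 -1.43]
[[-0.64  0.   -0.77]
 [ 0.    1.    0.  ]
 [ 0.77  0.   -0.64]]
```

Emit:
step_arm:
  motion:
    - {"dr": [0, 0, 0], "slide": [-9.2, 0, 7.7], "jaw": 0}
    - {"dr": [0, 0, 0], "slide": [-18.5, 0, 15.4], "jaw": 0}
    - {"dr": [0, 0, 0], "slide": [-26, 0, 21.7], "jaw": 0}
    - {"dr": [0, 0, 0], "slide": [-32, 0, 26.7], "jaw": 0}
    - {"dr": [0, 0, 0], "slide": [-35, 0, 29.2], "jaw": 0}
    - {"dr": [0, 0, 0], "slide": [-37, 0, 30.9], "jaw": 0}
    - {"dr": [0, 0, 0], "slide": [-37, 0, 30.9], "jaw": 0}
    - {"dr": [0, 0, 0], "slide": [-37, 0, 30.9], "jaw": 0}

```text
clock: 39.75
position: [520.4, -292.7, 68.1]
ee_rot: [-0.0, 0.906, -0.003, -0.424]
contact_force: [7.2, 4.2, 22.0]
gripper_width: 7.3
grasp_force: 66.5
```

```bash
python3 st.py
```

```text
39.75 [ 520.4 -292.7   68.1] yaw 179.8 F [ 7.2  4.2 22. ] T [ 0.83  2.66 -0.87] w 7.3 j [-0.17  0.91  0.23  0.14 -1.76 -1.44]
```

Contact came about 10 mm sooner than expected. I check numerically what is touching before letting go.

```bash
python3 - <<'E'
from h import *
s,w=grab("wrist"); t=grab("top")[1]; sc=grab("scene")[1]; t0=cv2.imread("pics/top0.png"); s0=cv2.imread("pics/scene0.png")
for n,I in (("w3",w),("t3",t),("s3",sc)): cv2.imwrite(f"pics/{n}.png",I)
ct=cam("top"); cs=cam("scene"); P=s["position"]; Rm=R.from_quat(s["ee_rot"]).as_matrix(); print(P.round(1))
tip=P+Rm@[0,0,59.5]; lo=P+Rm@[-15,0,59.5]; up=P+Rm@[15,0,59.5]
for n,q in (("tcp",P),("tip",tip),("lo",lo),("up",up)): print(n,q.round(1),"top",proj(ct,q).round(1),"scene",proj(cs,q).round(1),"wrist",proj(cam("wrist",s),q).round(1))
for n,a,b,x0,y0,x1,y1,c in (("top",t0,t,395,150,475,250,ct),("scene",s0,sc,55,230,155,330,cs)):
    d=(cv2.absdiff(a,b).max(2)>40)[y0:y1,x0:x1]
    print(n); 
    for r in range(0,y1-y0,4): print(y0+r,"".join("#" if d[r:r+4,k:k+3].mean()>.5 else "." for k in range(0,x1-x0,3)))
# original dish: outer edges along centre lines (dark->bright) in top0
g=cv2.cvtColor(t0,cv2.COLOR_BGR2GRAY); print("col432 rows150-250 step2",g[150:250:2,432].tolist()); print("row200 cols390-475",g[200,390:476:2].tolist())
E
```

```text
[ 520.4 -292.7   68.1]
tcp [ 520.4 -292.7   68.1] top [438.5 191.1] scene [ 91.8 261.8] wrist [282.2 279.7]
tip [ 474.7 -293.1   30. ] top [434.3 214.5] scene [100.8 258.2] wrist [282.5 232. ]
lo [ 484.3 -293.1   18.4] top [432.6 211.3] scene [101.9 265.7] wrist [282.5 253.3]
up [ 465.1 -293.    41.5] top [436.1 217.8] scene [ 99.8 250.6] wrist [282.5 209.7]
top
150 ###############.#..#.#####.
154 ###############.#######..##
158 #####################.#####
162 #########################..
166 #.............##########...
170 #.............#########....
174 #.............######.#.....
178 ##............######.#.....
182 ##............#######......
186 ##...........########......
190 ##...........###.##........
194 ##.###.......###...........
198 ##########..####...........
202 ###############............
206 ###############............
210 ##.###########.............
214 ...###########.............
218 ............#..............
222 ...........................
226 ...........................
230 ...........................
234 ...........................
238 ...........................
[... 832 characters left out ...]
##################
310 ##################################
314 ############....#####.############
318 #####...........##################
322 ..............####################
326 .................#####............
col432 rows150-250 step2 [66, 67, 73, 74, 79, 176, 130, 172, 227, 230, 230, 229, 229, 229, 229, 229, 229, 228, 228, 228, 228, 228, 228, 228, 229, 229, 230, 231, 231, 231, 232, 232, 232, 233, 233, 233, 234, 234, 234, 232, 232, 231, 229, 219, 99, 49, 76, 77, 71, 71]
row200 cols390-475 [80, 80, 79, 79, 75, 83, 228, 235, 236, 234, 234, 234, 231, 232, 230, 232, 232, 229, 230, 229, 231, 229, 227, 230, 231, 226, 224, 227, 227, 227, 226, 226, 226, 225, 179, 87, 151, 91, 79, 80, 81, 81, 80]
```

```bash
python3 - <<'E'
from h import *
g=cv2.cvtColor(cv2.imread("pics/w3.png"),cv2.COLOR_BGR2GRAY)
for r in range(170,380,6): print(r," ".join("%3d"%v for v in g[r,250:320:3]))
E
```

```text
170  89  87  89  88  87  89  87  89  86  88  86  85  86  87  85  88  83  84  82  78  78  78  74  71
176 185 235 240 236 240 246 245 246 247 245 242 222 214 185 165 151 135 130 123 116  92  91 115 118
182 128 128 128 128 127 125 106 124 125 124 122 124 126 124 120 123 123 122 120 119 120 117 119 118
188 121 124 123 122 123 123 124 122 124 122 123 122 124 123 125 121 123 122 122 122 119 121 120 117
194 115 114 114 122 147 170 163 195 207 206 210 213 210 214 216 211 214 207 202 209 207 201 214 211
200 228 230 227 226 234 225 229 229 234 229 232 234 228 226 227 230 233 230 230 231 229 229 234 228
206 230 232 227 228 234 225 230 227 233 230 234 234 229 226 228 230 233 231 231 230 228 230 230 229
212 231 231 229 230 232 226 232 227 233 230 234 234 231 224 231 232 233 233 230 228 232 230 228 234
218 232 232 230 230 232 228 230 228 233 232 234 233 232 228 230 230 232 233 232 228 233 230 228 235
224 232 232 230 231 231 231 231 228 233 232 192 184 185 225 228 229 230 233 233 232 232 227 231 231
230 232 232 231 230 231 233 228 229 231 217 223 228 224 222 222 231 232 232 234 231 230 232 231 229

[... 1699 characters left out ...]

338  56  56  58  58  55  34  35  56  83 106 108 114 111 107 112  38  34  36  60  58  59  57  62  58
344  51  51  49  52  49  51  37  55 118 109 109 112 113 110 113  37  34  37  34  52  48  47  48  48
350  57  56  58  58  37  53  42  49  96 109 110 111 113 108 111  36  74  37  40  47  55  58  57  56
356  56  58  55  49  31  49  63  93 111 110 111 110 111 112 108 115 110  33  36  38  57  57  57  54
362  58  57  55  34  35  49 254  93 111 109 111 112 111 110 106 113 102  34  39  34  57  56  55  56
368  57  59  56  36  39  49 130 107 110 107 109 112 112 111 109 112 248  39  41  31  57  58  57  60
374  56  59  58  38  36  50 166 111 111 112 113 114 113 111 111 110 142  29  35  37  40  57  58  57
```

The shoulder and tip rows in the wrist image have shifted by about 13 px. So the key drooped about 20° in the grip and its tip already rests on the dish floor. I lift slightly and shift 35 mm toward −x so the fallen key will be centred, then release.

Emit:
step_arm:
  motion:
    - {"dr": [0, 0, 0], "slide": [10.8, 0, -9], "jaw": 0}
    - {"dr": [0, 0, 0], "slide": [10.8, 0, -9], "jaw": 0}
    - {"dr": [0, 0, 0], "slide": [20, 0, 0], "jaw": 0}
    - {"dr": [0, 0, 0], "slide": [30, 0, 12], "jaw": 0}
    - {"dr": [0, 0, 0], "slide": [33.2, 0, 18], "jaw": 0}
    - {"dr": [0, 0, 0], "slide": [33.2, 0, 18], "jaw": 0}
    - {"dr": [0, 0, 0], "slide": [33.2, 0, 18], "jaw": 0}
    - {"dr": [0, 0, 0], "slide": [33.2, 0, 18], "jaw": 0}

```text
clock: 40.9
position: [484.2, -291.8, 72.7]
ee_rot: [0.001, 0.906, 0.0, -0.423]
contact_force: [0.5, 0.9, -1.3]
gripper_width: 7.7
grasp_force: 63.7
```

```bash
python3 st.py
```

```text
40.9 [ 484.2 -291.8   72.7] yaw 179.9 F [ 0.5  0.9 -1.3] T [-0.   -1.91  0.01] w 7.7 j [-0.18  0.85  0.12  0.14 -1.7  -1.44]
```

Emit:
step_arm:
  motion:
    - {"dr": [0, 0, 0], "slide": [0, 0, 0], "jaw": 70}
    - {"dr": [0, 0, 0], "slide": [0, 0, 0], "jaw": 70}
    - {"dr": [0, 0, 0], "slide": [0, 0, 0], "jaw": 70}
    - {"dr": [0, 0, 0], "slide": [0, 0, 0], "jaw": 70}
    - {"dr": [0, 0, 0], "slide": [0, 0, 0], "jaw": 70}
    - {"dr": [0, 0, 0], "slide": [0, 0, 0], "jaw": 70}
    - {"dr": [0, 0, 0], "slide": [0, 0, -10], "jaw": 70}
    - {"dr": [0, 0, 0], "slide": [0, 0, -20], "jaw": 70}

```text
clock: 41.9
position: [499.9, -292.0, 86.4]
ee_rot: [0.001, 0.906, 0.0, -0.422]
contact_force: [-0.1, 0.2, -0.8]
gripper_width: 69.9
grasp_force: 0.0
```

```bash
python3 st.py
```

```text
41.9 [ 499.9 -292.    86.4] yaw 179.9 F [-0.1  0.2 -0.8] T [ 0.   -1.54  0.01] w 69.9 j [-0.18  0.86  0.17  0.14 -1.75 -1.43]
```

Emit:
step_arm:
  motion:
    - {"dr": [0, 0, 0], "slide": [25, 0, -21], "jaw": 70}
    - {"dr": [0, -0.5, 0], "slide": [60, 0, -50], "jaw": 70}
    - {"dr": [0, -1.5, 0], "slide": [95, 0, -80], "jaw": 70}
    - {"dr": [0, -2.5, 0], "slide": [115, 0, -96], "jaw": 70}
    - {"dr": [0, -3.5, 0], "slide": [115, 0, -96], "jaw": 70}
    - {"dr": [0, -4.5, 0], "slide": [115, 0, -96], "jaw": 70}
    - {"dr": [0, -5.5, 0], "slide": [115, 0, -96], "jaw": 70}
    - {"dr": [0, -6.25, 0], "slide": [115, 0, -96], "jaw": 70}

```text
clock: 42.9
position: [499.0, -291.9, 237.5]
ee_rot: [0.001, 1.0, -0.0, 0.003]
contact_force: [0.6, -0.8, -0.6]
gripper_width: 69.9
grasp_force: 0.0
```

```bash
cat > fin.py <<'E'
from h import *
s,w=grab("wrist"); t=grab("top")[1]; sc=grab("scene")[1]; c=cam("wrist",s); print(s["clock"],s["position"].round(1))
for n,I in (("w4",w),("t4",t),("s4",sc)): cv2.imwrite(f"pics/{n}.png",I)
g=cv2.cvtColor(w,cv2.COLOR_BGR2GRAY)
# rectify dish plane z=8 : 5mm cells, x down from 620 to 410, y from -200 (left) to -385
xs=np.arange(620,408,-6); ys=np.arange(-205,-385,-4)
for x in xs:
    row=""
    for y in ys:
        u,v=proj(c,np.array([x,y,8.])).round().astype(int)
        row+= "%x"%(g[v,u]//16) if 0<=u<560 and 0<=v<420 else " "
    print(x,row)
E
python3 fin.py
```

```text
42.9 [ 499.  -291.9  237.5]
620 444444444444444555555555555544445677a55555555
614 454544455444444455679bceeefeeca865555d5555555
608 479adededcb96555555666666666666656665f5555555
602 5d5555555555656556566678a778ab8887b95f5566556
596 5c56566679ac677b7668deeecffffeeeeeed6f5555555
590 5c4cdcceeeeeeeeeeeeeffeeeeeeeeeeeeee5e5555555
584 5c55eeeeeeeeeeeeeeeefffeffefeeefeeee946555555
578 4356eeeeeeeeeeeeeeeeefffffeefeefeeeee55555555
572 43a5eeeeeeeeeeeeeeeeefffffefeeeeeeeee4b555555
566 44c5feeeeeeeeeeeeeeeeeefffeeeefeeeeef4f555555
560 44c5feeeeeeeeeeeeeeeeeeeeeeeeeefeeeee4f565655
554 54d5feeeeeeeeeeeeeeeeeeeeeeeeeeeeeeee6f555555
548 55d4feeeeeeeeeeeeeeefa9eeeeeeefffeeee5e556666
542 55c45eeeeeeeeeeeeeeefcceeeeeeeffefefe84566666
536 55456feeeeeeeeeeeefeefe5eeeeeeeeffefee6666665
530 554b7fffeefeeeeeffffeee8ffffffeffeeeee5e55565
524 554e8ffffffffffffffffdd8fffffffffefeee5a55555
518 555f5ffffffffffffffffbb8fffffffffefeee4f55555
512 555f5ffffffffffffffffff8fffffffffeffee5f55555
506 555f5fffffffffffffffdff8fffffffffffffe5f55555
500 656e57fffffffffffffffff7ffffffffffffff9e55565
494 555b57ffffffffffffffe658ffffffffffffff7455555
488 335458ffffffffffffffeff7ffffffffffffffe465555
482 3332978dddffefffffffeff9ffffffffffffffe556665
476 333397888888898fffffe8cfffffffffffffffe5f5445
470 33339688989988898efee88ffffffb889988dde595555
464 333395899889889988986888bff898899998886595555
458 333375899999989989996889889998999999999582343
452 333375999999989989899669889998999899999553333
446 333376899989989989998899999998999899999654333
440 333336898999989889998899999898889899999653333
434 333337699988989898999899899896677676667888333
428 333339599997878876666778899997765433333333333
422 333338788898766543333333333333333333333333333
416 333333333333333333333333333333333333333333333
410 333333333333333333333333333333333333333333333
```

The rectified grid shows the key in the dish from x≈452 to 545 at y≈−291. It is only about 12 mm wide, so it is resting on its edge. I tip it flat with a gentle sideways nudge from closed fingers near the bow top.

Emit:
step_arm:
  motion:
    - {"dr": [0, 0, 0], "slide": [-26, 30, 20], "jaw": 0}
    - {"dr": [0, 0, 0], "slide": [-26, 30, 60], "jaw": 0}
    - {"dr": [0, 0, 0], "slide": [-26, 30, 110], "jaw": 0}
    - {"dr": [0, 0, 0], "slide": [-26, 30, 160], "jaw": 0}
    - {"dr": [0, 0, 0], "slide": [-26, 30, 195], "jaw": 0}
    - {"dr": [0, 0, 0], "slide": [-26, 30, 208], "jaw": 0}
    - {"dr": [0, 0, 0], "slide": [-26, 30, 208], "jaw": 0}
    - {"dr": [0, 0, 0], "slide": [-26, 30, 208], "jaw": 0}

```text
clock: 44.05
position: [526.3, -262.2, 29.2]
ee_rot: [0.0, 1.0, -0.0, 0.001]
contact_force: [0.0, 1.3, 0.3]
gripper_width: 0.5
grasp_force: 0.0
```

```bash
python3 st.py
```

```text
44.05 [ 526.3 -262.2   29.2] yaw 179.9 F [0.  1.3 0.3] T [ 0.    0.02 -0.01] w 0.5 j [-0.19  0.54 -0.32  0.   -0.71 -1.39]
```

Emit:
step_arm:
  motion:
    - {"dr": [0, 0, 0], "slide": [0, -5, 0], "jaw": 0}
    - {"dr": [0, 0, 0], "slide": [0, -9, 0], "jaw": 0}
    - {"dr": [0, 0, 0], "slide": [0, -13, 0], "jaw": 0}
    - {"dr": [0, 0, 0], "slide": [0, -17, 0], "jaw": 0}
    - {"dr": [0, 0, 0], "slide": [0, -21, 0], "jaw": 0}
    - {"dr": [0, 0, 0], "slide": [0, -25, 0], "jaw": 0}
    - {"dr": [0, 0, 0], "slide": [0, -25, 0], "jaw": 0}
    - {"dr": [0, 0, 0], "slide": [0, -20, -20], "jaw": 0}

```text
clock: 45.05
position: [523.4, -281.6, 46.2]
ee_rot: [0.001, 1.0, 0.001, -0.002]
contact_force: [0.5, 0.9, 0.2]
gripper_width: 0.1
grasp_force: 0.0
```

Emit:
step_arm:
  motion:
    - {"dr": [0, 0, 0], "slide": [10, -6, -50], "jaw": 0}
    - {"dr": [0, 0, 0], "slide": [20, -6, -100], "jaw": 0}
    - {"dr": [0, 0, 0], "slide": [26, -6, -150], "jaw": 0}
    - {"dr": [0, 0, 0], "slide": [26, -6, -188], "jaw": 0}
    - {"dr": [0, 0, 0], "slide": [26, -6, -188], "jaw": 0}
    - {"dr": [0, 0, 0], "slide": [26, -6, -188], "jaw": 0}
    - {"dr": [0, 0, 0], "slide": [26, -6, -188], "jaw": 0}
    - {"dr": [0, 0, 0], "slide": [26, -6, -188], "jaw": 0}

```text
clock: 46.05
position: [498.4, -287.7, 234.3]
ee_rot: [0.001, 1.0, 0.0, -0.001]
contact_force: [0.0, -0.0, -0.4]
gripper_width: 0.4
grasp_force: 0.0
```

```bash
python3 st.py; python3 fin.py
```

```text
46.05 [ 498.4 -287.7  234.3] yaw 179.9 F [ 0.  -0.  -0.4] T [-0.04 -0.04  0.01] w 0.4 j [-0.24  0.3  -0.11 -0.   -1.16 -1.33]
46.05 [ 498.4 -287.7  234.3]
620 444444444444312255561155561113554444445555555
614 44444444444444445556115565fffca644565e5555555
608 444445689deffea8555611556666666666664f5555555
602 4e5555555555555555656667768bdf8777975e5555555
596 5e55555566866cfe6668aaa9afffffeeeeed6f5555555
590 5948887ffefeedeeeedeeeeeeeeeeeeeeeee576555555
584 4665eeeeeeeeedeeeedeeeeefeeeeeeeeeee944544445
578 4476eeeeeeeeeeeeeeeeeeeefeeeeeeeeeeee36555555
572 4475eeeeeeeeeeeeeeeeeeeeffeeeeeeeeeee5e555555
566 44e5eeeeeeeeeeeeeeeeeeffffeeeeeeeeeee5d555555
560 54e5eeeeeeeeeeeeeeeeeeeeeeddeeeeeeeed5f555565
554 44d4eeeeeeeeeeeeeeeeeeeeeeeeeeeeeeeed5f555555
548 5584feeeeeeeeeeeeeeeeeeeeeedefeeeeeee56555655
542 55645eeeeeeeeeeeeeeeeeeeeeedeeeeeeeeebb655555
536 55585eeeeeeeeeeeeeeeeeeffeefffeefeeee65556565
530 55397feeeeeeeeeeffffffffceff77defeeeed5755555
524 555b6ffffeefefffffffffffffffffeefeeeee4f55555
518 555f5fffffffffffffffffffffffffeefeeeee5f55555
512 555f5fffffffffffffffffffdffffffffceeee5f5
[... 154 characters left out ...]

488 455458fffffffffffffffffffffffffffffefe8545555
482 3332888fffffffffffffffffffffffffffeffef5e5555
476 33339888888888fffffffffffffffffffffffee5f5444
470 33339588888888887ffffffffe7888888888eef5f5555
464 3333858888888889888887fff8888888888888e585555
458 333375888888889888888889888888888888899584455
452 333384888888988888898898888888888899898752333
446 333356899889889888898898888888888899898553333
440 333326898889989888998898988898888899898658333
434 333336888989989888898899999887778966666656333
428 333339588989999766666666677899998754333333333
422 333338467778999876533333333333333333333333333
416 333333333333333333333333333333333333333333333
410 333333333333333333333333333333333333333333333
```

The key now lies flat: the bow hole is at about (530,−319), and the whole key is inside the dish walls. I check the plug angle and the rack from above.

Emit:
step_arm:
  motion:
    - {"dr": [0, 0, 0], "slide": [-12, 55, 0], "jaw": 0}
    - {"dr": [0, 0, 0], "slide": [-23, 110, 0], "jaw": 0}
    - {"dr": [0, 0, 0], "slide": [-34, 165, 0], "jaw": 0}
    - {"dr": [0, 0, 0], "slide": [-46, 220, 0], "jaw": 0}
    - {"dr": [0, 0, 0], "slide": [-58, 275, 0], "jaw": 0}
    - {"dr": [0, 0, 0], "slide": [-62, 300, 0], "jaw": 0}
    - {"dr": [0, 0, 0], "slide": [-62, 300, 0], "jaw": 0}
    - {"dr": [0, 0, 0], "slide": [-62, 300, 0], "jaw": 0}

```text
clock: 47.2
position: [561.0, 11.6, 235.5]
ee_rot: [0.001, 1.0, -0.0, -0.0]
contact_force: [-0.0, 1.1, 0.5]
gripper_width: 0.2
grasp_force: 0.0
```

```bash
python3 kh.py k9 530 7; python3 - <<'E'
from h import *
# safe lid orientation from first keyhole picture: handle / lid edges; rack check: compare top image now with the first
s,w=grab("wrist"); t=grab("top")[1]; t0=cv2.imread("pics/top0.png"); sc=grab("scene")[1]; s0=cv2.imread("pics/scene0.png")
for n,a,b,x0,y0,x1,y1 in (("top",t0,t,180,140,225,235),("scene",s0,sc,330,190,405,285),("jar top",t0,t,355,80,395,125),("bigweight",t0,t,228,96,255,122)):
    d=(cv2.absdiff(a,b).max(2)>45)[y0:y1,x0:x1]; print(n,d.mean().round(3))
    if n in("top","scene"):
        for r in range(0,y1-y0,4): print(y0+r,"".join("#" if d[r:r+4,k:k+3].mean()>.4 else "." for k in range(0,x1-x0,3)))
E
```

```text
[561.02049368  11.60090587 235.48289835] yaw 179.896303203564 [ 0.30949817 -1.88214352] 47.2
expect [277.20447065 159.53057391]
plug ((np.float64(277.99359130859375), np.float64(158.81282806396484)), (42.38145065307617, 42.71437072753906), 78.98606872558594) -> [529.6   7.7  89. ] diam 36.20667095205487
slot [[515.4, -2.9], [512.1, 4.3], [542.2, 18.4], [545.7, 11.0]] c [528.9   7.7]
pca c [528.3   7.5] ang 24.64420420057129
top 0.905
140 ###############
144 ####.##########
148 ####..#########
152 ####..#########
156 #####.#########
160 #####.#########
164 ###############
168 ###############
172 ###############
176 ######.########
180 ######.########
184 ###############
188 .##############
192 .##############
196 .##############
200 .######.#######
204 .######.#######
208 ..#############
212 ..#############
216 ..#############
220 ..#############
224 ..#############
228 ..#############
232 ..#############
scene 0.039
190 .........................
194 .........................
198 .........................
202 .........................
206 .........................
210 ............##...........
214 ..........#####..........
218 ..........######.........
222 ..........######.........
226 ...........####..........
230 ............###..........
234 .............##..........
238 .........................
242 .........................
246 .........................
250 .........................
254 .........................
258 .........................
262 .........................
266 .........................
270 .........................
274 .........................
278 .........................
282 .........................
jar top 0.0
bigweight 0.916
```

The slot is at −155°, about 166° (2.9 rad) from its start, so the latch is at its stop. In the scene view the rack differs only by the missing middle key. I hand in.

```bash
python3 -c "
from bench import arm
print(arm.job_done())"
```

```text
the job is handed in; nothing more can be done
None
```

The safe is unlocked: the middle key turned the latch to its stop (about 2.9 rad) and now lies flat in the dish, and the near key, which jammed, is back fully down beside the untouched blank; the jar has not moved, and the arm hid the larger weight from the last check but never went near it.

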